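# Find the flywheel's heavy side by feel and hold it down

### The arm

A 6-joint arm with a two-finger parallel gripper is mounted at the origin on the work surface. World frame = base frame: x ahead of the robot, y to its left, z up, the work surface at z = 0. Lengths are in m, angles in rad, forces in N, time in s.
With the tool pointing down it reaches from about 0.3 to 0.875 m from the base axis. Payload 6.4 kg.
Tool frame: the origin (TCP) lies at the very end of the fingers, on their centre line; the grasp point (between the pads) lies 19 mm behind it; z points along the fingers, y is the direction in which the jaws open and shut (so a half turn about z gives the same grasp; the last joint's range is limited). The gripper opens to 85 mm and grips with 20 to 120 N. Pads are 22 mm wide; open, the fingers measure 114 mm over their backs; the gripper's body (76 mm by 85 mm) begins 54 mm behind the grasp point. The pads swing forward as they close: fully open they stand 13 mm farther back than shut.
Start: joints at [-1.422, 0.181, 1.607, -0, 1.354, -0.206], TCP at [0.2, -0.539, 0.2] pointing down, gripper open.
Joint ranges: [-2.99, 2.99], [-0.89, 2.07], [0.3, 2.58], [-1.14, 4.28], [0, 2.63], [-3.12, 3.12]. Speed limits (rad/s): [2.57, 2.57, 3.01, 3.14, 3.14, 3.14].

### API

Orientations are given as a unit quaternion [w, x, y, z].
In Python, from bench import telemetry, imaging, ctrl gives the robot as it stands.
- The arm moves only by the shell command python3 -m pendant 'ROWS' [OPENING]. ROWS is JSON, a list that holds one entry, the list of rows, each a list of 6 numbers: the shift along the tool's x, y, z in units of 200 mm (1.0 is 200 mm), then the turn, a rotation vector about the tool's x, y, z in units of pi rad (1.0 is pi rad). In form: [[[tx, ty, tz, rx, ry, rz], ...]]. A call has 1 to 12 rows; each row shifts and turns the pose as measured when the row begins, along the tool's axes as they then stand; what a row does not reach is not made up. A row lasts 1/8 s, in which the tool goes at most 62.5 mm and 10.7 degrees, less where a joint would pass 70% of its speed; a pose out of reach is approached as far as the arm can. A call with a number of a shift or a turn outside -1 to 1 is refused whole. A call with a gripper value outside its range is refused whole. OPENING is the closure, from 0 (fully open) to 1 (shut), set as the call begins (- or left out, the last holds). The fingers move at their own pace and stop on an object; the grip force is fixed at half the most. Time passes only in rows, so rows that do not move let the fingers close. It gives the time, the measured TCP pose, the force and the opening at its end, in the units of the state.
- telemetry.get_obs(): the state, without advancing time (a new reading comes with each control period).
- imaging.camera(name): name is "scene" or "top" or "wrist"; returns a dict with "pixels" (384x512x3 uint8, blue, green, red), "vfov" (degrees; the focal length in pixels is half the picture's height over the tangent of half this angle, whatever the lens; pixels are square), "cx", "cy" (the principal point, pixels), "R" (3x3) and "t" (3): a world point X has camera coordinates R X + t. Camera axes: x right, y down, z forward; pixel columns grow to the right and rows downward; lengths in m; the calibration is good to about 2 mm. A picture is of the moment at which its call begins. There is no depth.
- ctrl.hand_in(): hands the job in, once; it reports no verdict.
The state is a dict: "time_s": time; "q": joint angles; "dq": joint speeds; "joint_efforts": joint torques, N m; "eef_pos": TCP position; "eef_rot": TCP orientation; "wrist_force": force on the tool from outside, world axes, zero at the start; "torque": the same for the moment, N m; "opening": opening from 0.0 (shut) to 1.0 (fully open).
Only numpy, scipy, OpenCV 4.12 (cv2) and the standard library are available. Lean on these libraries where they do the work, as an engineer would, in place of code of your own. Each camera call takes 0.05 s, during which the arm holds its last target.

### The job

Push the carriage with the flywheel along its rails until it clicks into the index pin at the next station. Then turn the flywheel by its crank handle, find by feel which side of it is heavy, and bring that side straight down; finish while still firmly gripping the crank handle and holding the wheel still there. Leave the loose things on the bench alone.

Things in the scene. Friction and masses are not known exactly. Their poses are not given: they have to be found in the camera images.
- bed: Fixed grey slide bed: plate x -120..80, y -260..200, 12 mm thick, two rods along y, tops 32 mm above the bench. Origin on the bench; +y = the way to push the carriage, z up. End blocks (y -250, +190) 38 mm tall. Index pin housing at x -98, y 40, 58 mm tall. A thin pointer (post x 72, y 40, 90 mm tall; rod at 80 mm to x 10) reaches in under the wheel.
- station (a point): Point on the bed at the next station (bed x 0, y 40 mm), 32 mm above the bench: the wheel's centre stands over it when the index pin has clicked in. Axes as the bed's.
- carriage (a joint): Position of the aluminium carriage along the bed's +y, m: starts between 0 and 0.05, the station's click is at 0.13, end stop at 0.18. Slides with about 1 N of drag; getting the sprung pin over a ridge into or out of the click takes about 5 to 8 N.
- push_plate (a point): On the carriage: middle of the outer (-y) face of its upright push plate, 87 mm above the bench. Plate 100 mm wide (x), 10 mm thick, from 50 to 107 mm above the bench. Moves with the carriage; axes as the bed's. A bearing upright (50 mm wide, to 188 mm above the bench) stands 54 mm further on (+y), then the wheel, its mid-plane 100 mm from this point.
- axle (a point): On the carriage: centre of the flywheel, 165 mm above the bench; the wheel's axis is this point's y (= bed y). The wheel is a closed steel disc, 150 mm diameter, 30 mm thick, that looks the same all round; a weight inside it is off centre towards one side, which cannot be seen and differs each time.
- wheel (a joint): Wheel angle, rad, no end stops: 0 = handle straight up, growing towards bed +x; handle axis at axle + 55 mm (sin along x, cos along z). The stiff bearing holds it where left: drag 0.36 N m (6.5 N at the handle) against motion, up to that either way at rest. The heavy side adds up to 0.22-0.30 N m (4-5.5 N), resisting while it is raised, helping while it is lowered. Handle balanced out.
- handle_mid (a point): Middle of the black crank handle: round sleeve 18 mm diameter, 70 mm long along the wheel's axis (y), 69 mm from the wheel's mid-plane on the +y side, bare pin for 19 mm between sleeve and wheel. The sleeve turns freely on its pin, so it can stay gripped from above while the wheel goes round. Its axes spin with it, except y.
- spanner: Bystander: loose steel spanner lying flat near the bed's robot side. Leave it alone.
- screwdriver: Bystander: loose screwdriver lying flat beyond the bed. Leave it alone.
- collar: Bystander: loose steel ring, 48 mm outside, 18 mm tall, near the left end of the bed. Leave it alone.
- grease_can: Bystander: loose plain metal can, 72 mm diameter, 90 mm tall. Leave it alone.
- screw_jar: Bystander: loose glass jar, 68 mm diameter, 85 mm tall. Leave it alone.
- carton: Bystander: loose cardboard box 120 x 90 x 70 mm. Leave it alone.
- brush: Bystander: loose hand brush lying flat. Leave it alone.

How it is judged:
By the outcome, as a careful person would: the job done as asked, in the order asked, and still so for the second after the job is handed in, while the arm keeps its last pose, push and grip.
It also fails if it takes over 72 s, if anything falls off the work surface, if the arm or the gripper's body presses on something with over 40 N, if the wrist force passes 120 N, or if a joint passes its speed limit or range.

## Working session

There is one attempt and no reset: what is moved stays moved. The work goes in short steps, Python scripts to look and compute and a shell command to move; the robot and the scene stay as the last step left them, time stands still between calls to the robot, and variables do not carry over. Pictures are saved under pics/ and viewed, and the job is handed in when it is done.

```bash
ls; mkdir -p pics
python3 - <<'E'
from bench import telemetry, imaging
import cv2
for n in ["scene","top","wrist"]:
    c=imaging.camera(n); cv2.imwrite(f"pics/{n}0.png",c["pixels"]); print(n,c["vfov"],c["cx"],c["cy"],c["R"],c["t"])
print(telemetry.get_obs())
E
```

```text
pics
scene 43.049348406277886 258.02284689996674 188.6935159389198 [[ 0.07631362  0.99697428  0.01478202]
 [ 0.60717649 -0.03470675 -0.79380864]
 [-0.79089376  0.06955371 -0.60798795]] [-0.03617149 -0.21110542  1.96365902]
top 42.89113226432743 248.1150765734105 189.66438579888597 [[ 0.01979526 -0.9998028   0.00158512]
 [-0.98011673 -0.01971852 -0.19743956]
 [ 0.19743188  0.00235477 -0.98031378]] [-0.04541295  0.54872806  2.00518645]
wrist 60.875275347010145 254.72148716472088 185.63933689595234 [[ 0.34757273 -0.93764931 -0.00264074]
 [-0.90266831 -0.33536527  0.26966655]
 [-0.25373827 -0.09134503 -0.96295014]] [-0.57488767 -0.03578     0.37978291]
{'time_s': 0.15, 'q': array([-1.42233471e+00,  1.81409559e-01,  1.60774296e+00,  2.56063029e-05,
        1.35381680e+00, -2.06324287e-01]), 'dq': array([ 4.31090830e-04, -2.35873890e-03, -2.81419233e-03,  6.55334084e-05,
        2.01730237e-04, -3.72234978e-05]), 'joint_efforts': array([ 5.31534897e-04, -4.45262182e+01, -3.51692498e+01, -3.05197536e-04,
        5.79413332e-03, -2.33112047e-05]), 'eef_pos': array([ 0.19969209, -0.53872621,  0.1992862 ]), 'eef_rot': array([-6.87684242e-04,  9.84307342e-01,  1.76461278e-01,  3.24074543e-05]), 'wrist_force': array([-0.57189207, -0.17201919,  0.50072981]), 'torque': array([-0.03716796,  0.10090198, -0.02019106]), 'opening': 0.9996909156493007}
```

View pics/scene0.png

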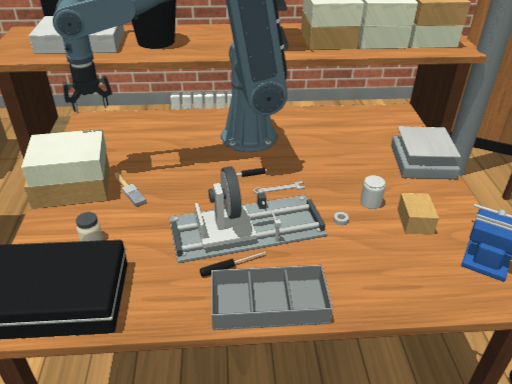

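View pics/top0.png

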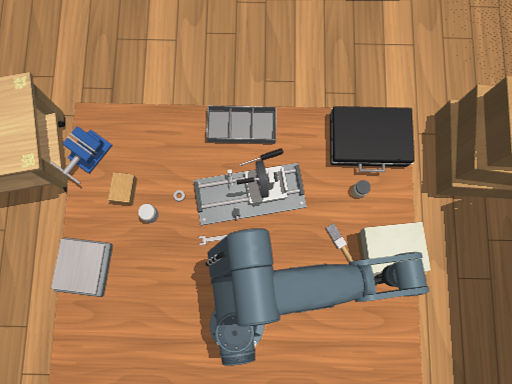

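View pics/wrist0.png

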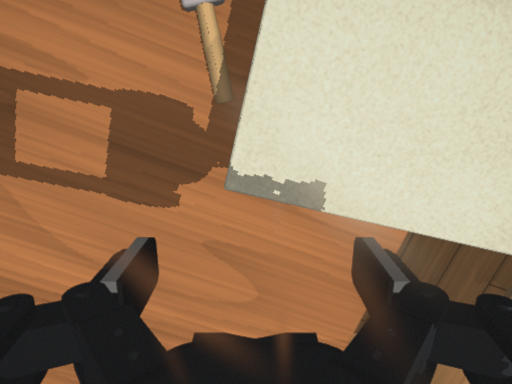

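Run:
```python
import cv2
a=cv2.imread("pics/scene0.png")[150:270,160:340]; cv2.imwrite("pics/s0z.png",cv2.resize(a,None,fx=4.4,fy=4.4,interpolation=cv2.INTER_CUBIC))
a=cv2.imread("pics/top0.png")[140:260,170:330]; cv2.imwrite("pics/t0z.png",cv2.resize(a,None,fx=5,fy=5,interpolation=cv2.INTER_CUBIC))
```

```text
(no output)
```

View pics/s0z.png

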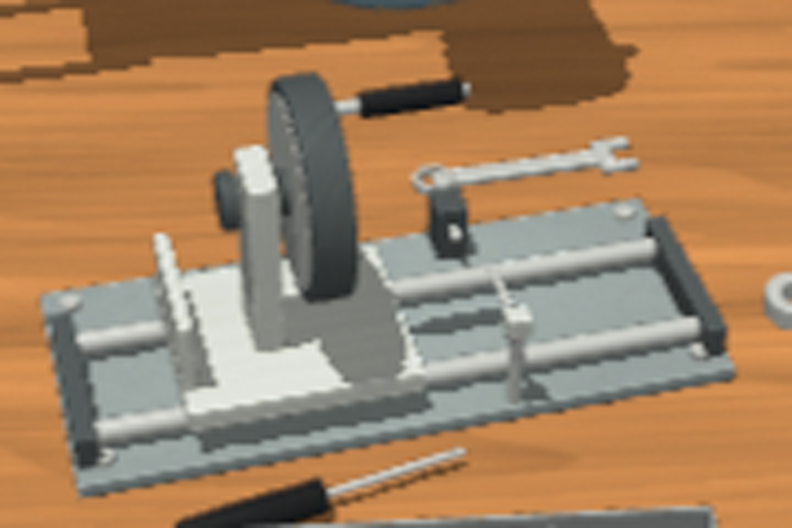

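View pics/t0z.png

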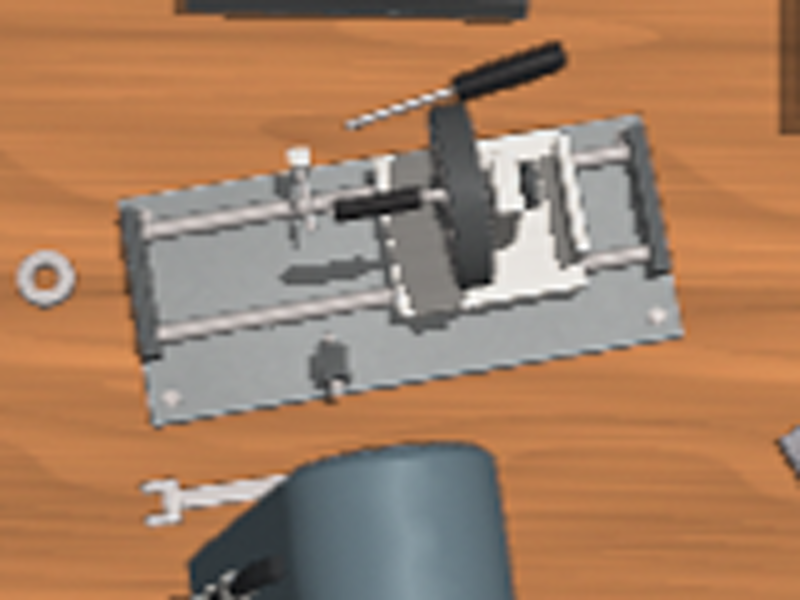

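```bash
cat > h.py <<'E'
import numpy as np
from bench import telemetry, imaging
import cv2
def cam(n):
    c=imaging.camera(n); c["R"]=np.array(c["R"]);c["t"]=np.array(c["t"]);return c
def ray(c,u,v):
    f=192/np.tan(np.radians(c["vfov"])/2)
    d=c["R"].T@np.array([(u-c["cx"])/f,(v-c["cy"])/f,1]); return -c["R"].T@c["t"],d/np.linalg.norm(d)
def onz(c,u,v,z):
    o,d=ray(c,u,v); return o+d*(z-o[2])/d[2]
def tri(rs):
    A=sum(np.eye(3)-np.outer(d,d) for o,d in rs); b=sum((np.eye(3)-np.outer(d,d))@o for o,d in rs)
    p=np.linalg.solve(A,b); return p,[np.linalg.norm(np.cross(p-o,d)) for o,d in rs]
def proj(c,X):
    f=192/np.tan(np.radians(c["vfov"])/2); p=c["R"]@X+c["t"]; return c["cx"]+f*p[0]/p[2],c["cy"]+f*p[1]/p[2]
E
python3 - <<'E'
from h import *
s=cam("scene");t=cam("top")
sz=lambda u,v:(u/4.4+160-.4,v/4.4+150-.4)
tz=lambda u,v:(u/5+170-.4,v/5+140-.4)
B=np.array([[80,200],[80,-260],[-120,-260],[-120,200]])/1000
T=[tz(118,203),tz(635,115),tz(683,335),tz(155,425)]
S=[sz(735,372),sz(80,495),sz(42,297),sz(640,198)]
for nm,c,P in(("top",t,T),("scene",s,S)):
    W=np.array([onz(c,*p,.012)[:2] for p in P])
    b=B-B.mean(0);w=W-W.mean(0)
    a=np.arctan2((b[:,0]*w[:,1]-b[:,1]*w[:,0]).sum(),(b*w).sum()); R=np.array([[np.cos(a),-np.sin(a)],[np.sin(a),np.cos(a)]])
    o=W.mean(0)-R@B.mean(0); print(nm,np.degrees(a),o,np.abs(W-(B@R.T+o)).max(), "station",R@[0,.04]+o)
for a,b in(((362,103),(420,197)),((465,90),(337,211))):
    print(tri([ray(s,*sz(*a)),ray(t,*tz(*b))]))
print("plate top outer ends", onz(t,*tz(568,135),.107), onz(t,*tz(590,255),.107))
E
```

```text
top 11.121515482965867 [ 0.55629327 -0.00651164] 0.003218066976700601 station [0.54857765 0.03273717]
scene 11.216136258935565 [ 0.56379203 -0.00819459] 0.0026924474462493575 station [0.5560116  0.03104143]
(array([ 0.55889855, -0.05557097,  0.22015819]), [np.float64(0.00024374761193060116), np.float64(0.0002437476119306161)])
(array([0.54680589, 0.01050418, 0.21926153]), [np.float64(0.0015848290546266062), np.float64(0.0015848290546265755)])
plate top outer ends [ 0.63943455 -0.17805618  0.107     ] [ 0.53834434 -0.1966842   0.107     ]
```

```bash
python3 -m pendant '[[[0.28,-0.08,0,0,0,0],[0.3,-0.08,0,0,0,0],[0.3,-0.08,0,0,0,0],[0.3,-0.08,0,0,0,0],[0,0,0,0,0,-0.055],[0,0,0,0,0,-0.055],[0,0,0,0,0,-0.055],[0,0,0,0,0,-0.055],[0,0,0,0,0,-0.055],[0,0,0,0,0,-0.055],[0,0,0,0,0,-0.055],[0,0,0,0,0,-0.055]]]' 1
```

```text
time_s: 1.75
eef_pos: [0.404, -0.3921, 0.198]
eef_rot: [-0.001, 0.629, 0.777, 0.001]
wrist_force: [0.1, -0.2, -0.2]
opening: -0.0
```

```bash
python3 -m pendant '[[[0.1,0.225,0,0,0,0],[0.1,0.225,0,0,0,0],[0.1,0.225,0,0,0,0],[0.1,0.225,0,0,0,0],[0.1,0.225,0,0,0,0],[0,0,0,0,0,0]]]' 1
python3 - <<'E'
from h import *
for n in["scene","top","wrist"]:
    c=cam(n); cv2.imwrite(f"pics/{n}1.png",c["pixels"]); 
    if n=="wrist": print(repr(c["R"]),c["t"],c["vfov"],c["cx"],c["cy"])
    if n=="top": cv2.imwrite("pics/t1z.png",cv2.resize(c["pixels"][140:260,170:330],None,fx=5,fy=5,interpolation=cv2.INTER_CUBIC))
E
```

```text
time_s: 2.5
eef_pos: [0.6082, -0.2437, 0.1972]
eef_rot: [-0.001, 0.629, 0.777, 0.0]
wrist_force: [-0.4, 0.4, -0.5]
opening: -0.003
array([[ 0.97860038,  0.20574996, -0.00287376],
       [ 0.19905234, -0.94302072,  0.26662723],
       [ 0.05214853, -0.26149354, -0.96379545]]) [-0.54175766 -0.38738007  0.28032437] 60.875275347010145 254.72148716472088 185.63933689595234
```

View pics/wrist1.png

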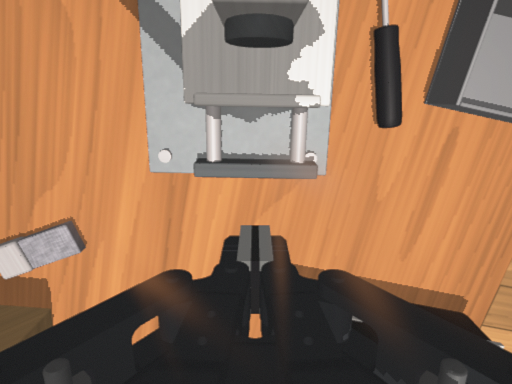

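View pics/t1z.png

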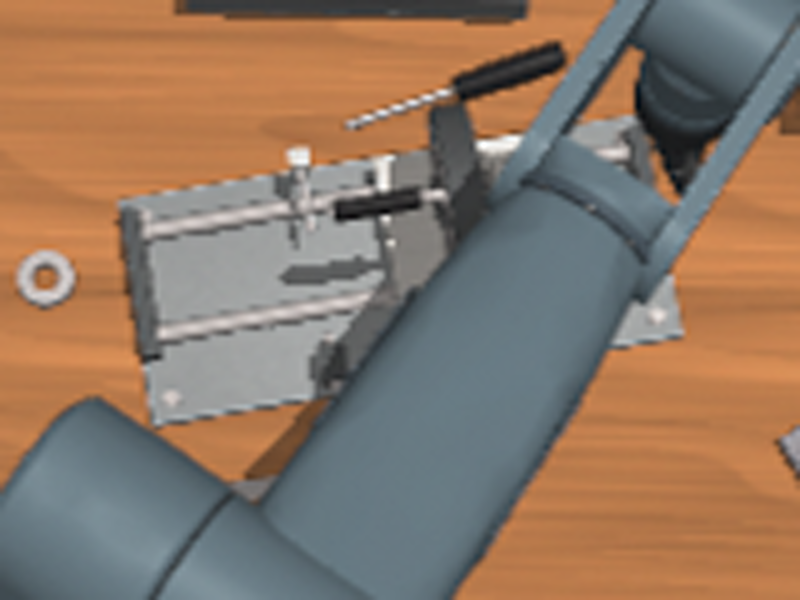

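View pics/scene1.png

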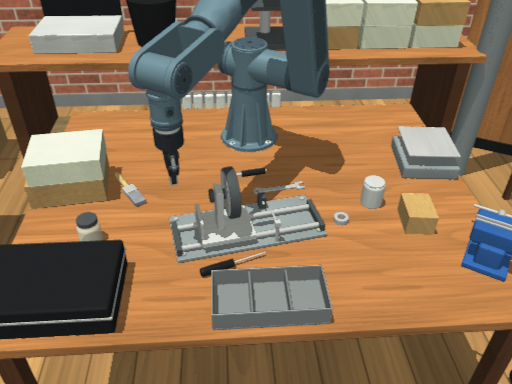

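Run:
```python
from h import *
c=cam("wrist")
for nm,u,v,z in(("bedL",151,174,.012),("bedR",327,174,.012),("plL",190,105,.107),("plR",320,106,.107),("plLtop",194,95,.107),("plRtop",320,96,.107)):
    p=onz(c,u,v,z);a=np.radians(11.17);q=p[:2]-[.56,-.0073]; print(nm,p,"bed",q@[np.cos(a),np.sin(a)],q@[-np.sin(a),np.cos(a)])
```

```text
bedL [ 0.49377756 -0.28969897  0.012     ] bed -0.11967449393653505 -0.2642207499873376
bedR [ 0.68884802 -0.24881121  0.012     ] bed 0.07962149645879409 -0.2618967289483875
plL [ 0.54307771 -0.19908959  0.107     ] bed -0.053755342902016875 -0.18487827081281172
plR [ 0.64352341 -0.17888008  0.107     ] bed 0.04870259453329406 -0.18451000384696617
plLtop [ 0.54498116 -0.19093242  0.107     ] bed -0.05030773053414722 -0.1772443656001608
plRtop [ 0.64157329 -0.17152415  0.107     ] bed 0.048214405132792015 -0.17691563804447716
```

```bash
python3 -m pendant '[[[0,0,0.28,0,0,0],[0,0,0.28,0,0,0],[0,0,0,0,0.055,0],[0,0,0,0,0.055,0],[0,0,0,0,0,0]]]' 1
python3 - <<'E'
from h import *
from scipy.spatial.transform import Rotation as R
o=telemetry.get_obs();print(o["eef_pos"],R.from_quat(o["eef_rot"],scalar_first=True).as_matrix())
c=cam("wrist");cv2.imwrite("pics/w2.png",c["pixels"])
c=cam("scene");cv2.imwrite("pics/s2.png",cv2.resize(c["pixels"][130:270,140:340],None,fx=4,fy=4))
E
```

```text
time_s: 3.32
eef_pos: [0.5999, -0.2512, 0.0826]
eef_rot: [-0.138, 0.624, 0.761, 0.112]
wrist_force: [-0.8, -0.1, 0.4]
opening: 0.001
[ 0.5998559  -0.25119263  0.08255635] [[-0.18287876  0.98064901 -0.06987761]
 [ 0.91881041  0.19576821  0.34272764]
 [ 0.34977533 -0.00152667 -0.93683237]]
```

View pics/w2.png

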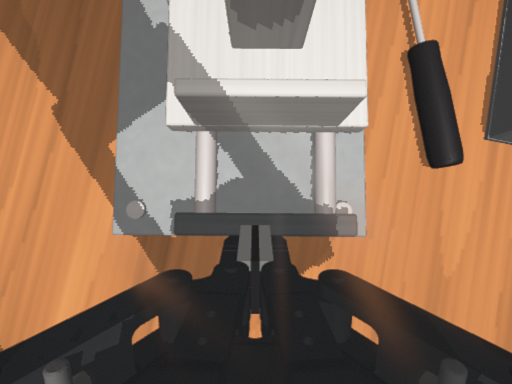

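View pics/s2.png

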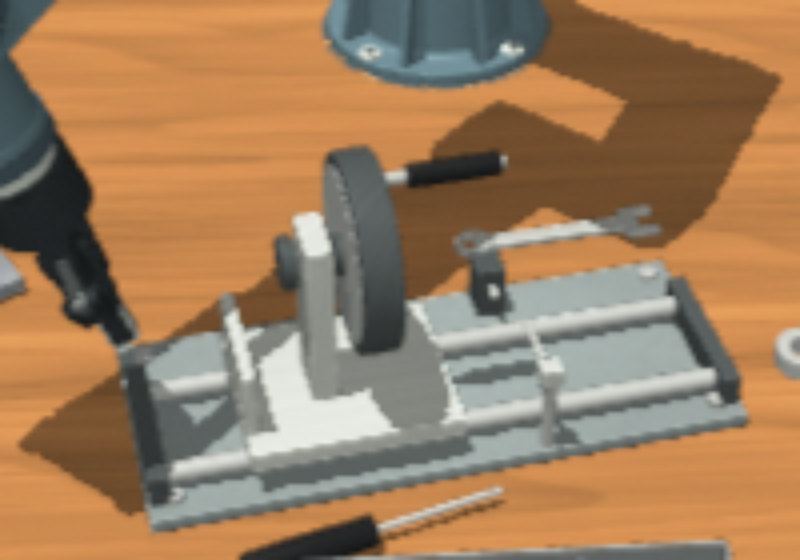

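```bash
python3 -m pendant '[[[0.09,0,0.033,0,0,0],[0.09,0,0.033,0,0,0],[0.04,0,0.015,0,0,0],[0.04,0,0.015,0,0,0],[0.04,0,0.015,0,0,0],[0.05,0,0.018,0,0,0],[0.05,0,0.018,0,0,0],[0.05,0,0.018,0,0,0],[0.05,0,0.018,0,0,0],[0.05,0,0.018,0,0,0],[0.05,0,0.018,0,0,0]]]' 1
```

```text
time_s: 4.8
eef_pos: [0.5772, -0.1191, 0.0907]
eef_rot: [-0.126, 0.623, 0.764, 0.108]
wrist_force: [0.8, -1.5, 0.5]
opening: 0.001
```

```bash
python3 -m pendant '[[[0.04,0,0.02,0,0,0],[0.04,0,0.02,0,0,0],[0.03,0,0.015,0,0,0]]]' 1;  python3 -m pendant '[[[0.025,0,0.012,0,0,0]]]' 1; python3 -m pendant '[[[0.025,0,0.012,0,0,0]]]' 1
```

```text
time_s: 5.18
eef_pos: [0.5717, -0.0928, 0.0872]
eef_rot: [-0.126, 0.623, 0.765, 0.108]
wrist_force: [0.1, -1.7, 1.0]
opening: 0.005
time_s: 5.3
eef_pos: [0.5706, -0.087, 0.0865]
eef_rot: [-0.126, 0.623, 0.765, 0.108]
wrist_force: [-0.3, -1.6, 0.8]
opening: -0.004
time_s: 5.42
eef_pos: [0.5694, -0.0813, 0.0858]
eef_rot: [-0.126, 0.623, 0.765, 0.108]
wrist_force: [-0.0, -1.2, 0.0]
opening: -0.002
```

```bash
for i in 1; do python3 -m pendant '[[[0.02,0,0.008,0,0,0]]]' 1; python3 -m pendant '[[[0.015,0,0.006,0,0,0]]]' 1; python3 -m pendant '[[[0.015,0,0.006,0,0,0]]]' 1; done
```

```text
time_s: 5.55
eef_pos: [0.5684, -0.0767, 0.0855]
eef_rot: [-0.126, 0.623, 0.765, 0.108]
wrist_force: [1.0, -2.5, 0.3]
opening: 0.003
time_s: 5.68
eef_pos: [0.5678, -0.0734, 0.0854]
eef_rot: [-0.126, 0.623, 0.765, 0.108]
wrist_force: [0.0, -1.0, 0.6]
opening: 0.0
time_s: 5.8
eef_pos: [0.5671, -0.0701, 0.0853]
eef_rot: [-0.126, 0.623, 0.765, 0.108]
wrist_force: [0.7, -1.4, 0.5]
opening: -0.001
```

Run:
```python
from h import *
c=cam("wrist");cv2.imwrite("pics/w3.png",c["pixels"])
c=cam("scene");cv2.imwrite("pics/s3.png",cv2.resize(c["pixels"][130:270,140:340],None,fx=4,fy=4,interpolation=cv2.INTER_CUBIC))
```

```text
(no output)
```

View pics/w3.png

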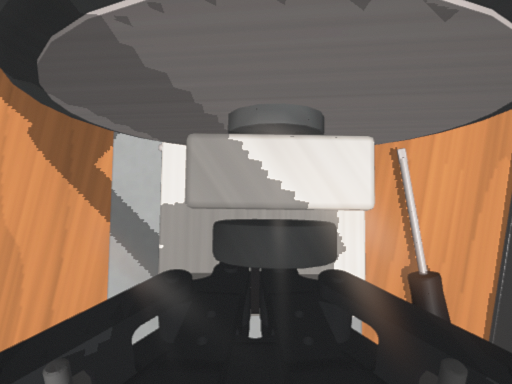

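View pics/s3.png

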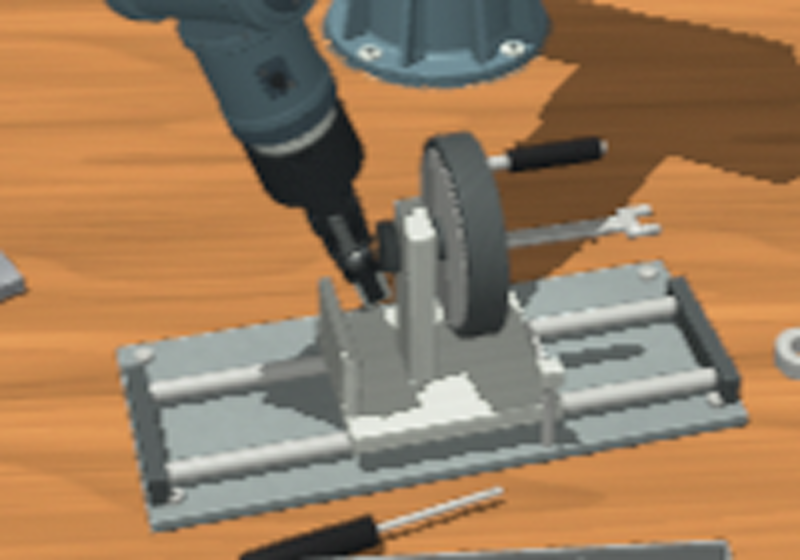

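Run:
```python
from h import *
c=cam("scene");p=telemetry.get_obs()["eef_pos"]
z=lambda X:tuple(round((a-b)*4+1.5) for a,b in zip(proj(c,np.array(X)),(140,130)))
print("tcp",z(p))
a=np.radians(11.3);o=np.array([.56,-.0073])
def W(x,y,h): return [*(o+x*np.array([np.cos(a),np.sin(a)])+y*np.array([-np.sin(a),np.cos(a)])),h]
for y in(-.07,-.06,-.05):
    print(y,z(W(-.05,y,.107)),z(W(.05,y,.107)))
for y in (.03,.04,.05): print("wheel top",y,z(W(0,y,.24)), "handle",z(W(0,y+.069,.22)))
print(z(W(-.05,-.184,.107)),z(W(0.05,-.184,.107)))
c=cam("wrist");print("tcp wrist",proj(c,p), [proj(c,np.array(W(x,-.06,.107))) for x in(-.05,.05)])
```

```text
tcp (392, 327)
-0.07 (368, 270) (400, 353)
-0.06 (381, 268) (413, 351)
-0.05 (394, 266) (427, 349)
wheel top 0.03 (518, 143) handle (609, 152)
wheel top 0.04 (532, 141) handle (622, 150)
wheel top 0.05 (545, 139) handle (635, 149)
(219, 294) (243, 380)
tcp wrist (np.float64(255.1081113136712), np.float64(217.0467111305692)) [(np.float64(167.17912852659657), np.float64(212.63414005900273)), (np.float64(365.1082646273895), np.float64(213.69452471934724))]
```

Run:
```python
from h import *
c=cam("scene");im=cv2.resize(c["pixels"][165:265,200:300],None,fx=6,fy=6,interpolation=cv2.INTER_CUBIC)
cv2.imwrite("pics/s4.png",im)
c=cam("top");cv2.imwrite("pics/t4.png",cv2.resize(c["pixels"][140:260,170:330],None,fx=5,fy=5,interpolation=cv2.INTER_CUBIC))
print(telemetry.get_obs()["wrist_force"])
```

```text
[ 0.28059046 -0.36119225  0.87333408]
```

View pics/s4.png

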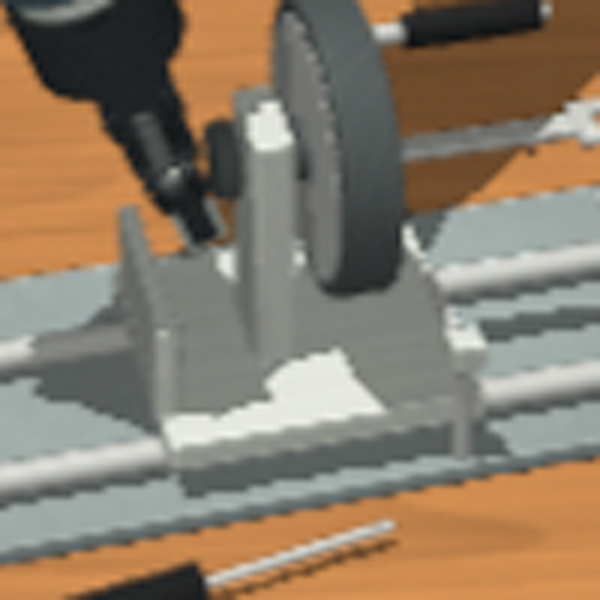

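View pics/t4.png

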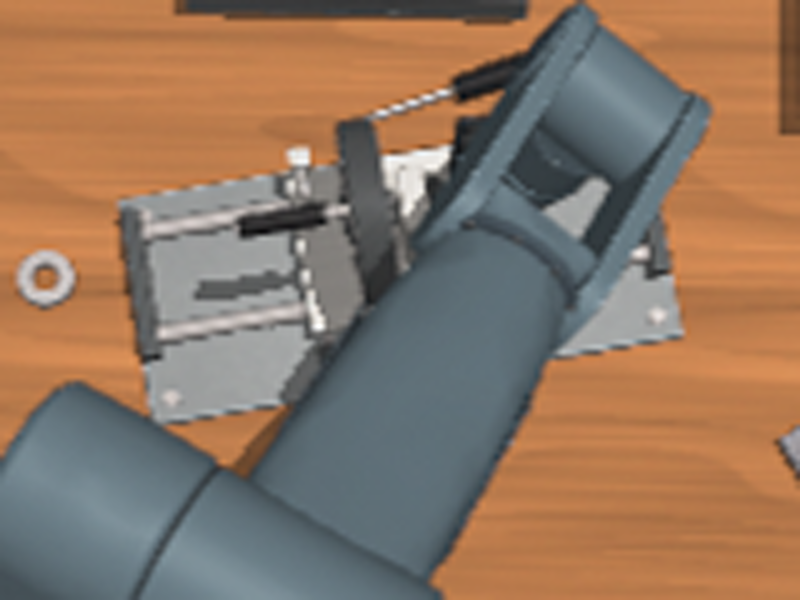

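Run:
```python
from h import *
c=cam("scene");
z=lambda X:tuple(round((a-b)*4+1.5) for a,b in zip(proj(c,np.array(X)),(140,130)))
print("s2 tcp",z([.59986,-.25119,.08256]), "scene1 tcp",proj(c,np.array([.6082,-.2437,.1972])))
im=cv2.imread("pics/scene1.png");cv2.imwrite("pics/s1z.png",cv2.resize(im[100:260,140:300],None,fx=4,fy=4,interpolation=cv2.INTER_CUBIC))
```

```text
s2 tcp (145, 368) scene1 tcp (np.float64(174.8967624082625), np.float64(192.34631367455464))
```

View pics/s1z.png

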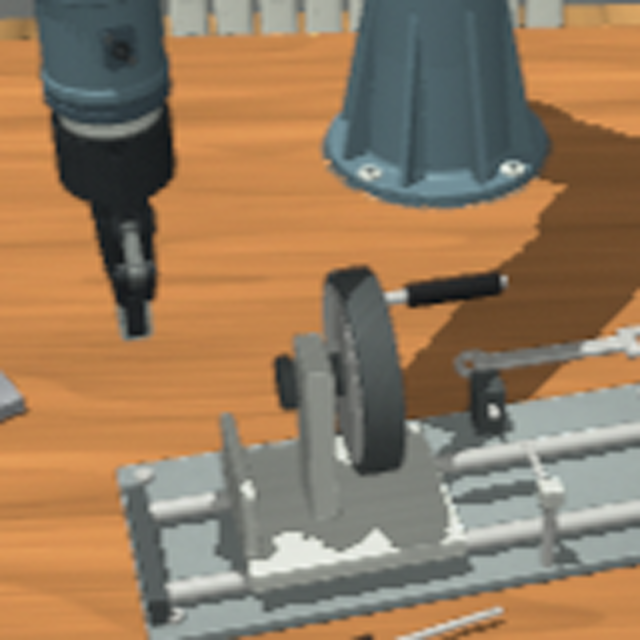

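Run:
```python
from h import *
s=cam("scene");t=cam("top")
print(tri([ray(s,173.6,183.5),ray(t,306.6,178)]), "state .6082 -.2437 .1972")
print("ray at tcp xy-ish: ", onz(s,173.6,183.5,.2),onz(s,173.6,183.5,.22),onz(s,173.6,183.5,.23))
print("top proj", [proj(t,np.array([.6082,-.2437,z])) for z in(.197,.22)])
w=cam("wrist");print([proj(w,telemetry.get_obs()["eef_pos"]-k*np.array([-.07,.343,-.937])) for k in(0,.019,.025)])
w1R=np.array([[ 0.97860038,  0.20574996, -0.00287376],[ 0.19905234, -0.94302072,  0.26662723],[ 0.05214853, -0.26149354, -0.96379545]]);w["R"]=w1R;w["t"]=np.array([-0.54175766,-0.38738007,0.28032437])
print([(z,proj(w,np.array([.6082,-.2437,z]))) for z in(.197,.21,.22,.23)])
```

```text
(array([ 0.57101211, -0.25638634,  0.20090565]), [np.float64(0.007189724505222439), np.float64(0.007189724505222373)]) state .6082 -.2437 .1972
ray at tcp xy-ish:  [ 0.57078151 -0.24925761  0.2       ] [ 0.59770824 -0.24583704  0.22      ] [ 0.61117161 -0.24412675  0.23      ]
top proj [(np.float64(301.4048641532325), np.float64(169.04870101259743)), (np.float64(302.0435977552825), np.float64(167.64251601820317))]
[(np.float64(255.11031697661025), np.float64(217.02593078667718)), (np.float64(255.41376759513372), np.float64(231.15036393371952)), (np.float64(255.5236815386895), np.float64(236.26642583280525))]
[(0.197, (np.float64(259.5020233331038), np.float64(213.8042050142957))), (0.21, (np.float64(259.77709639403696), np.float64(222.37259376514083))), (0.22, (np.float64(260.01733835190555), np.float64(229.85601101544808))), (0.23, (np.float64(260.2876326042621), np.float64(238.2755422609048)))]
```

Run:
```python
from h import *
im=cv2.imread("pics/wrist1.png");cv2.imwrite("pics/w1z.png",cv2.resize(im[190:310,190:330],None,fx=5,fy=5,interpolation=cv2.INTER_CUBIC))
```

```text
(no output)
```

View pics/w1z.png

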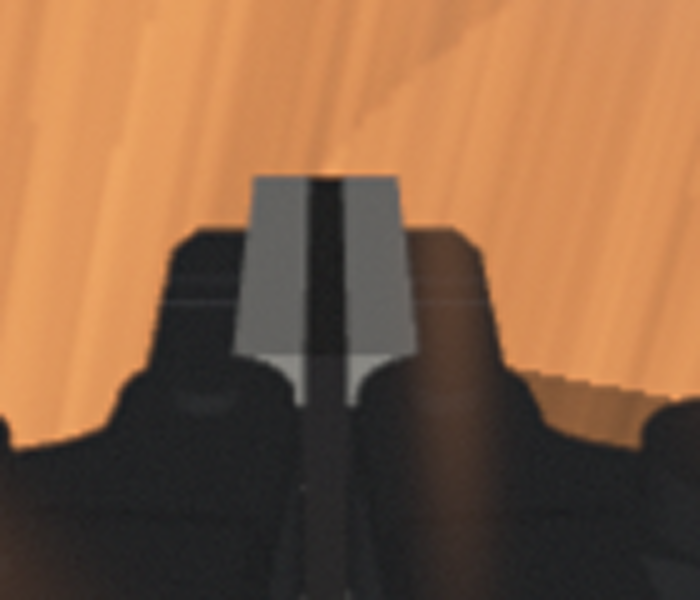

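```bash
python3 -m pendant '[[[-0.05,0,-0.025,0,0,0],[-0.05,0,-0.06,0,0,0],[-0.1,0,-0.2,0,0,0],[-0.2,0,-0.2,0,0,0],[-0.2,0,-0.1,0,0,0],[0,0,0,0,0,0]]]' 1
python3 - <<'E'
from h import *
c=cam("scene");cv2.imwrite("pics/s5.png",cv2.resize(c["pixels"][100:260,140:300],None,fx=4,fy=4,interpolation=cv2.INTER_CUBIC))
p=telemetry.get_obs()["eef_pos"]
z=lambda X:tuple(round((a-b)*4+1.5) for a,b in zip(proj(c,np.array(X)),(140,100)))
print(p,z(p))
c=cam("top");cv2.imwrite("pics/t5.png",cv2.resize(c["pixels"][140:260,170:330],None,fx=5,fy=5,interpolation=cv2.INTER_CUBIC))
print([round((a-b)*5+2) for a,b in zip(proj(c,p),(170,140))])
c=cam("wrist");cv2.imwrite("pics/w5.png",c["pixels"])
E
```

```text
time_s: 7.05
eef_pos: [0.5982, -0.2285, 0.161]
eef_rot: [-0.124, 0.623, 0.764, 0.108]
wrist_force: [-0.4, 1.1, -0.2]
opening: -0.003
[ 0.59800574 -0.22667073  0.1609348 ] (171, 402)
[633, 170]
```

View pics/s5.png

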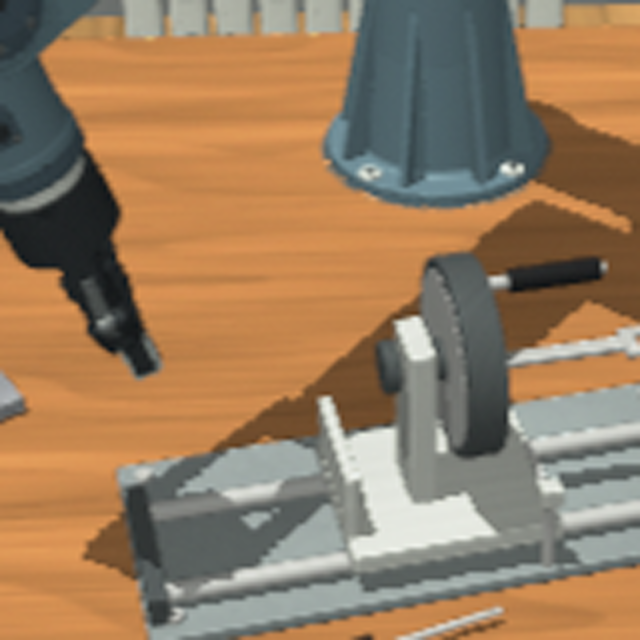

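View pics/t5.png

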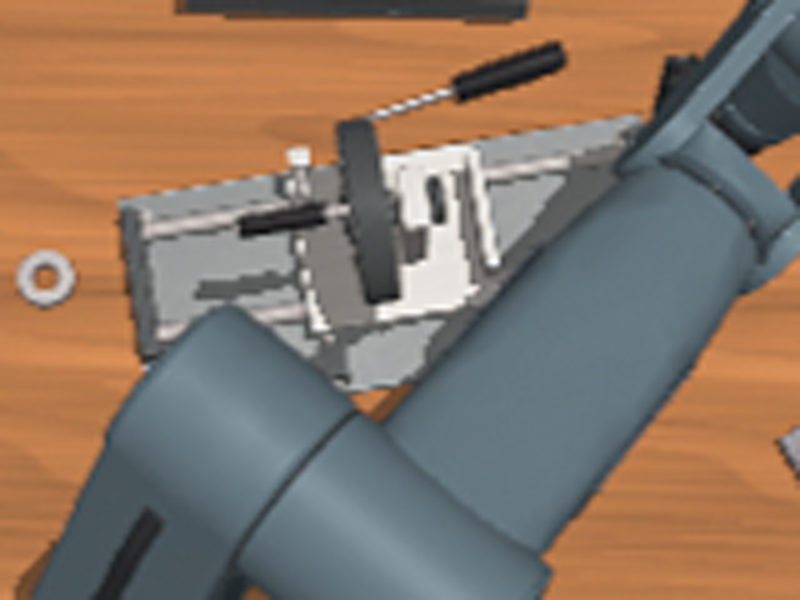

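View pics/w5.png

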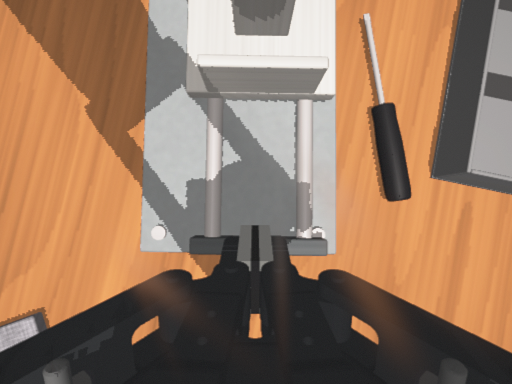

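```bash
python3 -m pendant '[[[-0.09,0,0.245,0,0,0],[-0.09,0,0.245,0,0,0],[0,0,0,0,0,0]]]' 1
python3 - <<'E'
from h import *
c=cam("wrist");cv2.imwrite("pics/w6.png",c["pixels"])
from scipy.spatial.transform import Rotation as R
o=telemetry.get_obs();print(o["eef_pos"],R.from_quat(o["eef_rot"],scalar_first=True).as_matrix())
E
```

```text
time_s: 7.58
eef_pos: [0.5985, -0.2213, 0.0542]
eef_rot: [-0.127, 0.62, 0.767, 0.108]
wrist_force: [-0.4, 0.6, 1.0]
opening: 0.006
[ 0.60034434 -0.22237319  0.05715615] [[-0.19988161  0.97816606 -0.05690782]
 [ 0.92409235  0.20750307  0.32092958]
 [ 0.32573097  0.01155984 -0.94539183]]
```

View pics/w6.png

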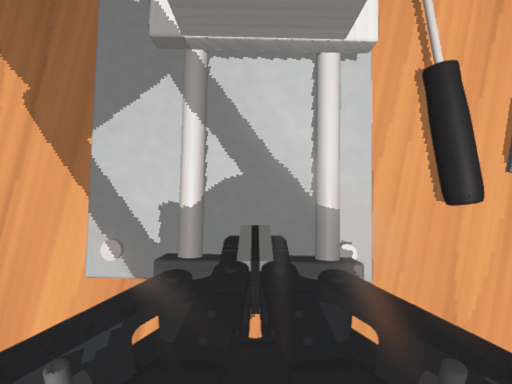

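```bash
python3 -m pendant '[[[0.19,0,0.065,0,0,0],[0.19,0,0.065,0,0,0],[0.03,0,0.01,0,0,0],[0.03,0,0.01,0,0,0],[0.03,0,0.01,0,0,0],[0.03,0,0.01,0,0,0],[0.03,0,0.01,0,0,0]]]' 1
python3 - <<'E'
from h import *
c=cam("wrist");cv2.imwrite("pics/w7.png",c["pixels"])
c=cam("scene");cv2.imwrite("pics/s7.png",cv2.resize(c["pixels"][130:270,140:340],None,fx=4,fy=4,interpolation=cv2.INTER_CUBIC))
E
```

```text
time_s: 8.5
eef_pos: [0.5837, -0.1138, 0.0703]
eef_rot: [-0.115, 0.62, 0.768, 0.11]
wrist_force: [-0.1, -1.0, 0.4]
opening: 0.002
```

View pics/w7.png

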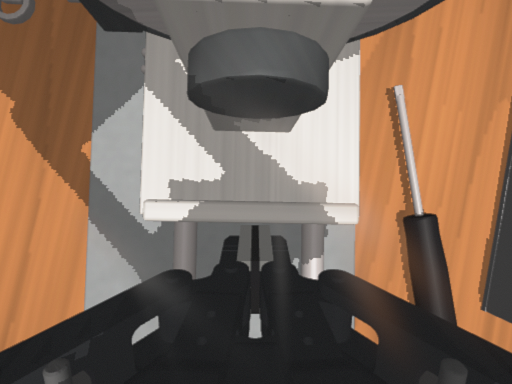

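View pics/s7.png

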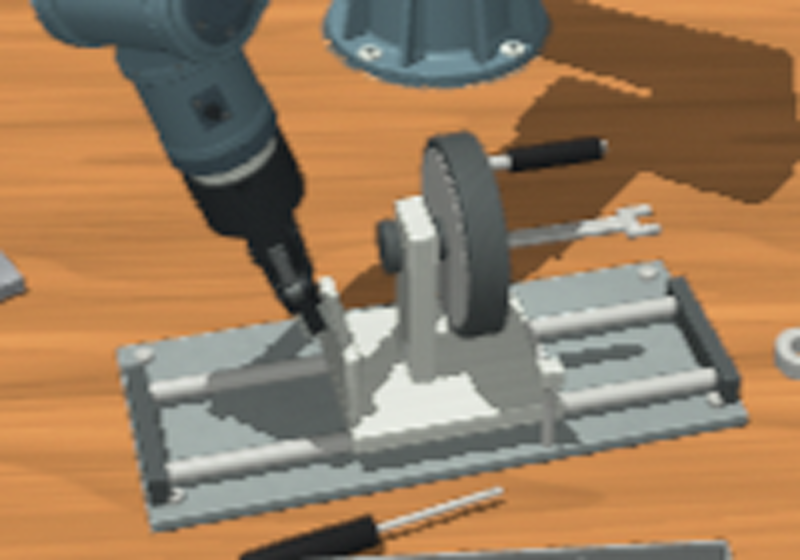

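```bash
python3 -m pendant '[[[0.025,0,0.02,0,0,0],[0.025,0,0.02,0,0,0],[0.03,0,0.018,0,0,0],[0.03,0,0.018,0,0,0]]]' 1; for i in 1 2; do python3 -m pendant '[[[0.02,0,0.012,0,0,0]]]' 1;done; python3 -m pendant '[[[0.015,0,0.009,0,0,0]]]' 1
```

```text
time_s: 9.1
eef_pos: [0.5786, -0.0881, 0.0621]
eef_rot: [-0.115, 0.62, 0.768, 0.11]
wrist_force: [0.2, -1.3, 1.0]
opening: -0.001
time_s: 9.22
eef_pos: [0.5773, -0.0828, 0.0608]
eef_rot: [-0.115, 0.62, 0.768, 0.11]
wrist_force: [0.5, -1.8, 0.9]
opening: 0.002
time_s: 9.35
eef_pos: [0.5763, -0.078, 0.0597]
eef_rot: [-0.115, 0.62, 0.768, 0.11]
wrist_force: [0.4, -1.8, 0.5]
opening: -0.001
time_s: 9.48
eef_pos: [0.5762, -0.0761, 0.0593]
eef_rot: [-0.114, 0.62, 0.769, 0.109]
wrist_force: [-1.7, -11.5, 6.8]
opening: 0.005
```

```bash
for i in 1 ; do python3 -m pendant '[[[0.015,0,0.006,0,0,0]]]' 1;done
python3 - <<'E'
from bench import telemetry
o=telemetry.get_obs();print(o["eef_pos"],o["wrist_force"])
E
```

```text
time_s: 9.6
eef_pos: [0.5762, -0.076, 0.0595]
eef_rot: [-0.111, 0.62, 0.769, 0.107]
wrist_force: [-1.8, -14.2, 0.5]
opening: -0.004
[ 0.57616736 -0.07602625  0.05949346] [ -1.759656   -14.15587484   0.52752481]
```

Run:
```python
from h import *
c=cam("wrist");cv2.imwrite("pics/w8.png",c["pixels"])
c=cam("scene");cv2.imwrite("pics/s8.png",cv2.resize(c["pixels"][130:270,140:340],None,fx=4,fy=4,interpolation=cv2.INTER_CUBIC))
```

```text
(no output)
```

View pics/w8.png

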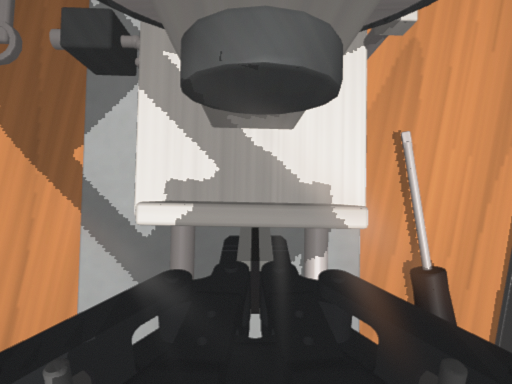

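View pics/s8.png

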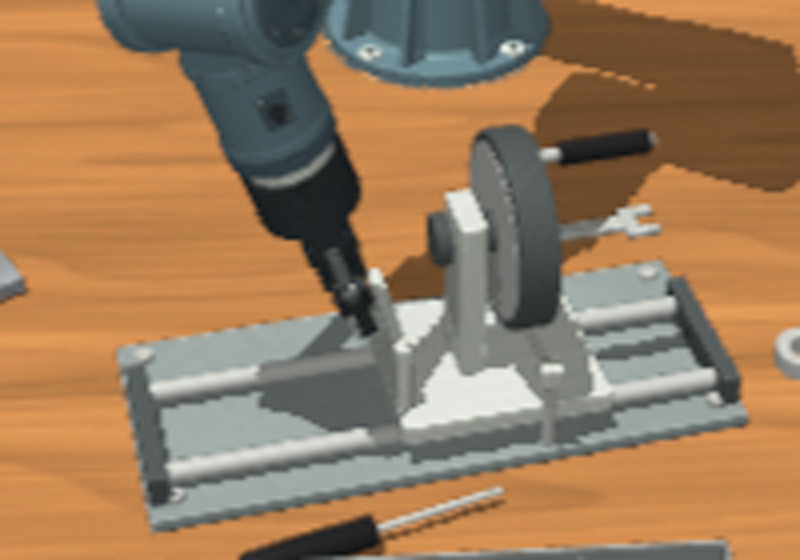

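```bash
for i in 1 ; do python3 -m pendant '[[[0.025,0,0.006,0,0,0]]]' 1;done; python3 -m pendant '[[[0.025,0,0.006,0,0,0]]]' 1
```

```text
time_s: 9.82
eef_pos: [0.5759, -0.0749, 0.0597]
eef_rot: [-0.108, 0.621, 0.769, 0.105]
wrist_force: [1.0, -10.3, -5.4]
opening: -0.001
time_s: 9.95
eef_pos: [0.575, -0.0711, 0.0598]
eef_rot: [-0.107, 0.622, 0.769, 0.105]
wrist_force: [2.3, -1.4, -0.7]
opening: -0.0
```

```bash
python3 -m pendant '[[[0.01,0,0.004,0,0,0]]]' 1
python3 - <<'E'
from h import *
c=cam("wrist");cv2.imwrite("pics/w9.png",c["pixels"])
c=cam("scene");cv2.imwrite("pics/s9.png",cv2.resize(c["pixels"][130:270,140:340],None,fx=4,fy=4,interpolation=cv2.INTER_CUBIC))
E
```

```text
time_s: 10.07
eef_pos: [0.5743, -0.0685, 0.0595]
eef_rot: [-0.108, 0.622, 0.769, 0.105]
wrist_force: [-1.4, -0.3, 0.9]
opening: 0.001
```

View pics/s9.png

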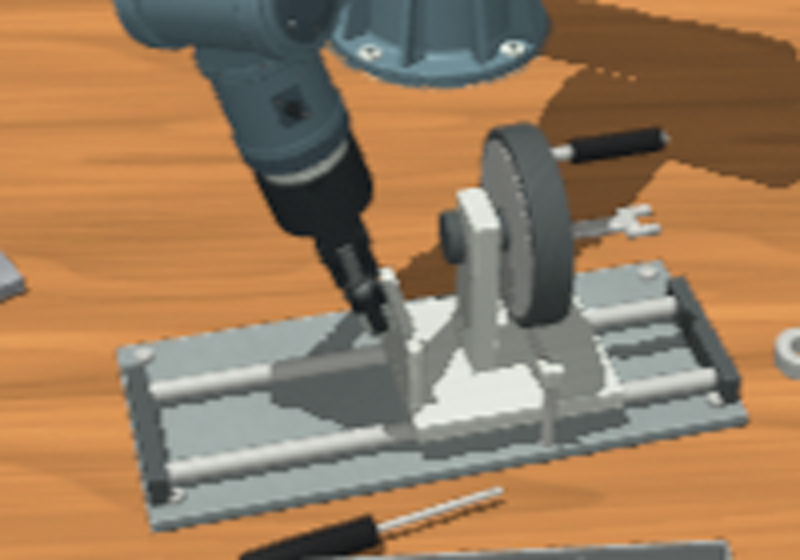

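View pics/w9.png

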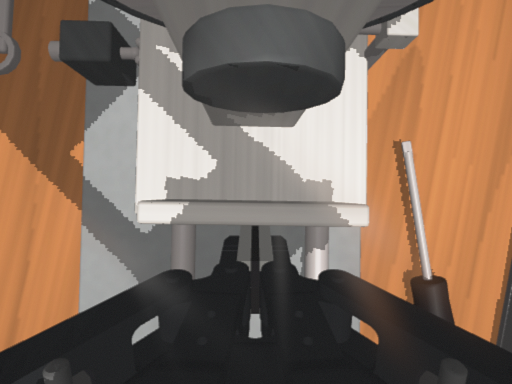

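```bash
python3 -m pendant '[[[0.008,0,0.003,0,0,0]]]' 1;python3 -m pendant '[[[0.008,0,0.003,0,0,0]]]' 1
```

```text
time_s: 10.3
eef_pos: [0.5739, -0.0665, 0.0594]
eef_rot: [-0.108, 0.621, 0.769, 0.105]
wrist_force: [0.3, -4.5, 0.7]
opening: -0.001
time_s: 10.42
eef_pos: [0.5739, -0.0662, 0.0594]
eef_rot: [-0.107, 0.621, 0.769, 0.104]
wrist_force: [0.1, -8.9, 0.7]
opening: -0.002
```

```bash
python3 -m pendant '[[[-0.2,0,-0.07,0,0,0],[-0.1,0,-0.25,0,0,0],[0,0,-0.3,0,0,0],[0,0,-0.3,0,-0.048,0],[0,0,-0.3,0,-0.048,0],[0,0,-0.25,0,0,0],[0,0,0,0,0,0]]]' 1
python3 - <<'E'
from h import *
from scipy.spatial.transform import Rotation as R
o=telemetry.get_obs();print(o["eef_pos"],R.from_quat(o["eef_rot"],scalar_first=True).as_matrix())
c=cam("scene");cv2.imwrite("pics/s10.png",cv2.resize(c["pixels"][130:270,160:340],None,fx=4.4,fy=4.4,interpolation=cv2.INTER_CUBIC))
c=cam("top");cv2.imwrite("pics/t10.png",cv2.resize(c["pixels"][140:260,170:330],None,fx=5,fy=5,interpolation=cv2.INTER_CUBIC))
E
```

```text
time_s: 11.3
eef_pos: [0.5913, -0.1856, 0.334]
eef_rot: [0.01, 0.63, 0.777, 0.008]
wrist_force: [0.2, -0.4, 0.5]
opening: -0.0
[ 0.59130264 -0.18563531  0.33404504] [[-2.06436117e-01  9.78107743e-01  2.62559208e-02]
 [ 9.78445423e-01  2.06505568e-01  6.77538854e-05]
 [-5.35572325e-03  2.57039724e-02 -9.99655252e-01]]
```

View pics/s10.png

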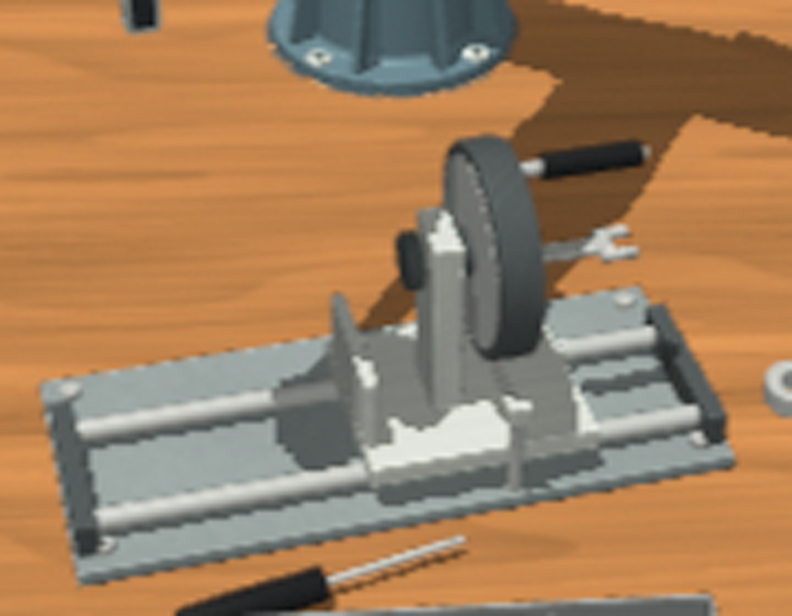

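View pics/t10.png

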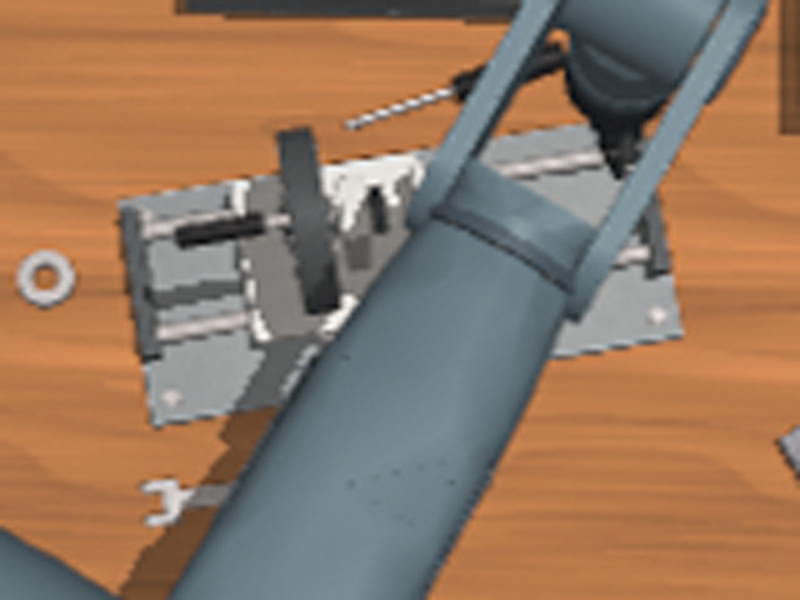

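Run:
```python
from h import *
s=cam("scene");t=cam("top")
sz=lambda u,v:(u/4.4+160-.4,v/4.4+130-.4)
tz=lambda u,v:(u/5+170-.4,v/5+140-.4)
a=np.radians(11.3);ux=np.array([np.cos(a),np.sin(a)]);uy=np.array([-np.sin(a),np.cos(a)]);o=np.array([.56,-.0073])
P=[]
for x,y in(((545,167),(260,223)),((640,153),(178,239))):
    p,e=tri([ray(s,*sz(*x)),ray(t,*tz(*y))]);P.append(p);print(p,e[0],"bed",(p[:2]-o)@ux,(p[:2]-o)@uy)
m=(P[0]+P[1])/2;print("mid",m,(m[:2]-o)@ux,(m[:2]-o)@uy)
for y in((295,132),(320,310)):
    p=onz(t,*tz(*y),.17);print(p,(p[:2]-o)@ux,(p[:2]-o)@uy)
```

```text
[0.53599242 0.06724734 0.21837998] 0.0012293900164149164 bed -0.008934921215938783 0.07780640955787342
[0.52230043 0.13154968 0.21765761] 0.00015127391840675895 bed -0.00976168823630809 0.14354511679819948
mid [0.52914643 0.09939851 0.21801879] -0.009348304726123437 0.11067576317803644
[0.62158507 0.04547914 0.17      ] 0.07073309492155753 0.039688643511912966
[0.47702386 0.02169983 0.17      ] -0.07568521078006675 0.044696507622024206
```

```bash
python3 -m pendant '[[[0.3,0,0,0.008,0,0],[0.3,0,0,0,0,0],[0.3,0,0,0,0,0],[0.3,0,0,0,0,0],[0.3,0,0,0,0,0],[0,0,0,0,0,0]]]' 0
python3 - <<'E'
from h import *
from scipy.spatial.transform import Rotation as R
o=telemetry.get_obs();print(o["eef_pos"],o["opening"],R.from_quat(o["eef_rot"],scalar_first=True).as_matrix())
for n in("scene","wrist","top"):
    c=cam(n);print([n,proj(c,o["eef_pos"])])
    if n=="scene":cv2.imwrite("pics/s11.png",cv2.resize(c["pixels"][50:230,160:360],None,fx=3.3,fy=3.3,interpolation=cv2.INTER_CUBIC))
    if n=="wrist":cv2.imwrite("pics/w11.png",c["pixels"])
E
```

```text
time_s: 12.25
eef_pos: [0.5203, 0.1161, 0.3118]
eef_rot: [-0.017, 0.632, 0.775, -0.009]
wrist_force: [0.3, -1.0, 1.0]
opening: 0.999
[0.52030313 0.11609918 0.31179282] 0.9992508685513802 [[-0.19988962  0.97910263 -0.03744569]
 [ 0.97969595  0.20032286  0.00816078]
 [ 0.01549147 -0.03505414 -0.99926534]]
['scene', (np.float64(302.0242337332925), np.float64(136.58335506068659))]
['wrist', (np.float64(254.96675088755694), np.float64(213.67722289529868))]
['top', (np.float64(207.25184375098908), np.float64(182.86378067783113))]
```

View pics/s11.png

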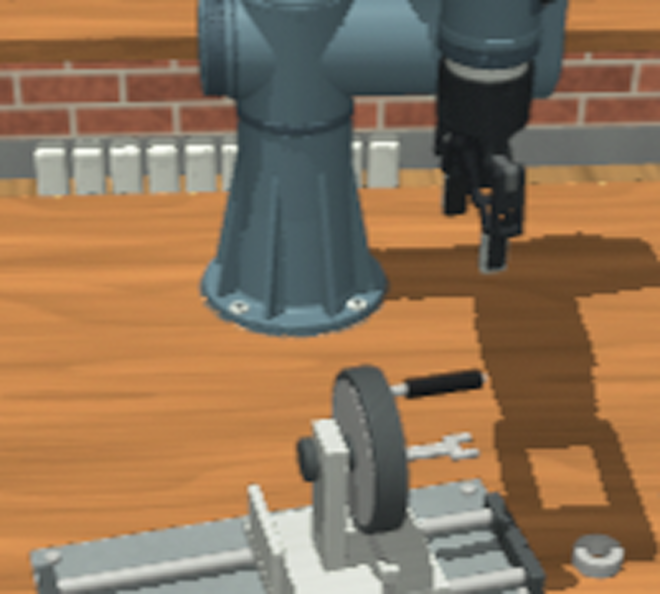

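View pics/w11.png

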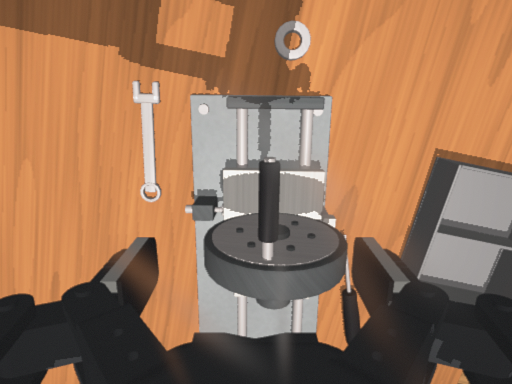

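Run:
```python
from h import *
s=cam("scene");w=cam("wrist");o=telemetry.get_obs();p=o["eef_pos"]
from scipy.spatial.transform import Rotation as R
Rm=R.from_quat(o["eef_rot"],scalar_first=True).as_matrix()
for k in(0,.013,.02,.03,.04,.05):
    for dy in(-.0425,.0425):
        for dx in (0,.011):
            q=p-k*Rm[:,2]+dy*Rm[:,1]+dx*Rm[:,0]; print(k,dy,dx,np.round(proj(w,q)),np.round((np.array(proj(s,q))-[160,50])*3.3))
im=cv2.imread("pics/w11.png");cv2.imwrite("pics/w11z.png",cv2.resize(im[200:330,90:420],None,fx=2.4,fy=2.4,interpolation=cv2.INTER_CUBIC))
```

```text
0 -0.0425 0 [181. 217.] [447. 260.]
0 -0.0425 0.011 [180. 199.] [459. 258.]
0 0.0425 0 [330. 218.] [480. 313.]
0 0.0425 0.011 [331. 199.] [493. 311.]
0.013 -0.0425 0 [175. 226.] [448. 247.]
0.013 -0.0425 0.011 [174. 207.] [460. 245.]
0.013 0.0425 0 [335. 226.] [481. 300.]
0.013 0.0425 0.011 [337. 207.] [494. 298.]
0.02 -0.0425 0 [172. 232.] [448. 240.]
0.02 -0.0425 0.011 [171. 211.] [460. 239.]
0.02 0.0425 0 [339. 232.] [482. 293.]
0.02 0.0425 0.011 [340. 212.] [494. 291.]
0.03 -0.0425 0 [167. 240.] [449. 230.]
0.03 -0.0425 0.011 [165. 219.] [461. 229.]
0.03 0.0425 0 [344. 240.] [483. 283.]
0.03 0.0425 0.011 [346. 219.] [495. 281.]
0.04 -0.0425 0 [161. 249.] [450. 220.]
0.04 -0.0425 0.011 [159. 227.] [462. 218.]
0.04 0.0425 0 [350. 250.] [484. 273.]
0.04 0.0425 0.011 [352. 227.] [496. 271.]
0.05 -0.0425 0 [155. 260.] [451. 210.]
0.05 -0.0425 0.011 [153. 236.] [463. 208.]
0.05 0.0425 0 [356. 261.] [485. 262.]
0.05 0.0425 0.011 [358. 237.] [497. 261.]
```

View pics/w11z.png

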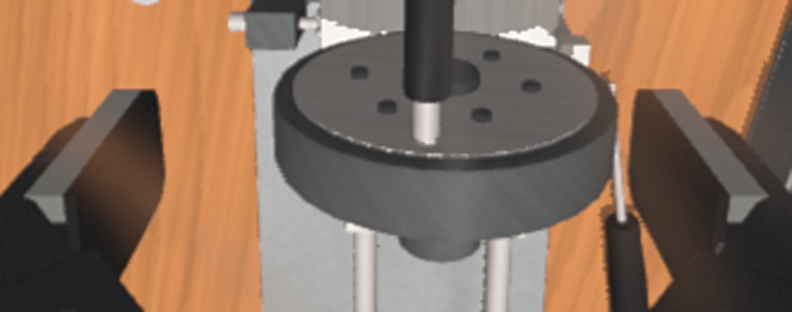

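```bash
python3 -m pendant '[[[-0.044,0.032,0,-0.011,0,0],[0,0,0.2,0,0,0],[0,0,0.15,0,0,0],[0,0,0,0,0,0]]]' 0
python3 - <<'E'
from h import *
from scipy.spatial.transform import Rotation as R
o=telemetry.get_obs();print(o["eef_pos"],R.from_quat(o["eef_rot"],scalar_first=True).as_matrix())
c=cam("wrist");cv2.imwrite("pics/w12.png",c["pixels"])
E
```

```text
time_s: 13.0
eef_pos: [0.5338, 0.0979, 0.2415]
eef_rot: [-0.002, 0.639, 0.77, 0.007]
wrist_force: [-0.3, 0.3, -0.4]
opening: 1.001
[0.53381925 0.09788461 0.241516  ] [[-0.18436954  0.98283452  0.00664651]
 [ 0.98278375  0.18426904  0.01345414]
 [ 0.01199844  0.00901262 -0.9998874 ]]
```

View pics/w12.png

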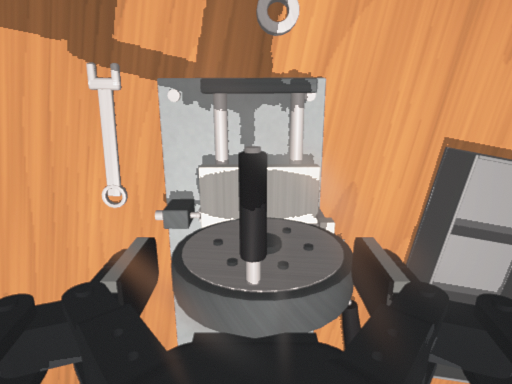

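```bash
python3 -m pendant '[[[0.055,0,0.16,0,0,0],[0,0,0.2,0,0,0],[0,0,0,0,0,0]]]' 0
python3 - <<'E'
from h import *
from scipy.spatial.transform import Rotation as R
o=telemetry.get_obs();print(o["eef_pos"],o["wrist_force"])
c=cam("wrist");cv2.imwrite("pics/w13.png",c["pixels"])
c=cam("scene");cv2.imwrite("pics/s13.png",cv2.resize(c["pixels"][100:260,200:340],None,fx=4,fy=4,interpolation=cv2.INTER_CUBIC))
E
```

```text
time_s: 13.42
eef_pos: [0.5384, 0.1078, 0.1764]
eef_rot: [0.004, 0.64, 0.769, 0.012]
wrist_force: [-0.3, 0.3, 0.0]
opening: 1.001
[0.53839311 0.10775213 0.17640283] [-0.2764043   0.25127038  0.01607516]
```

View pics/w13.png

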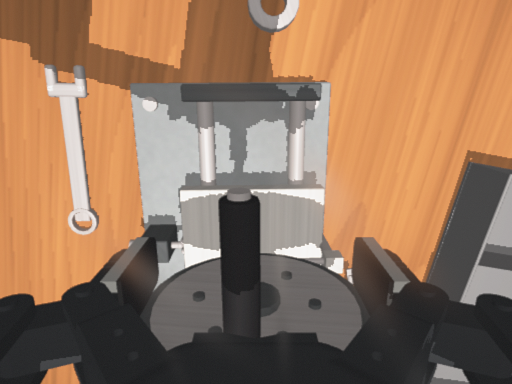

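View pics/s13.png

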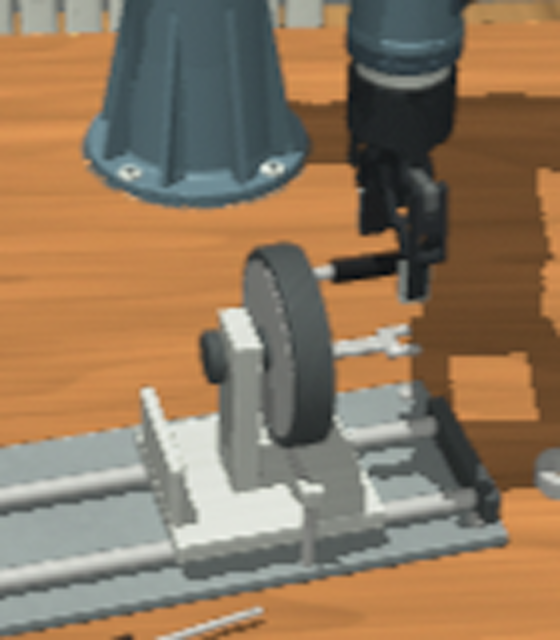

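```bash
python3 -m pendant '[[[-0.02,-0.05,0.05,0,0,0],[0,0,0,0,0,0]]]' 0;  python3 -m pendant '[[[0,0,0,0,0,0],[0,0,0,0,0,0],[0,0,0,0,0,0],[0,0,0,0,0,0]]]' 1
python3 - <<'E'
from h import *
from scipy.spatial.transform import Rotation as R
o=telemetry.get_obs();print(o["eef_pos"],o["wrist_force"])
c=cam("wrist");cv2.imwrite("pics/w14.png",c["pixels"])
c=cam("scene");cv2.imwrite("pics/s14.png",cv2.resize(c["pixels"][100:260,200:340],None,fx=4,fy=4,interpolation=cv2.INTER_CUBIC))
E
```

```text
time_s: 13.78
eef_pos: [0.5338, 0.1014, 0.1729]
eef_rot: [0.009, 0.64, 0.769, 0.015]
wrist_force: [0.4, -0.1, 0.3]
opening: 0.998
time_s: 14.28
eef_pos: [0.5348, 0.1013, 0.1748]
eef_rot: [0.01, 0.64, 0.768, 0.016]
wrist_force: [-3.1, -1.6, -3.0]
opening: 0.188
[0.53483321 0.10127434 0.17484503] [-3.14721214 -1.6076117  -3.00965559]
```

View pics/w14.png

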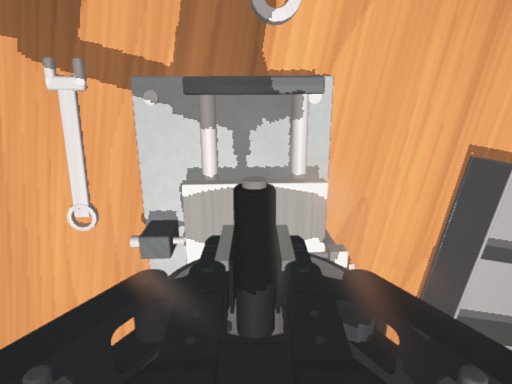

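View pics/s14.png

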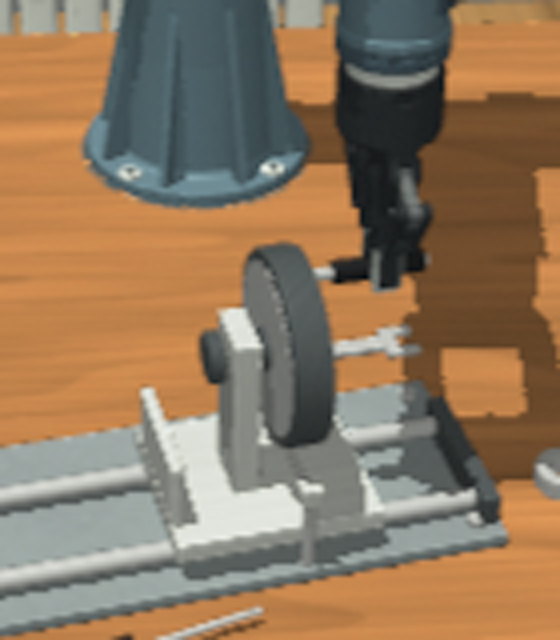

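```bash
cat > log.py <<'E'
import numpy as np, sys, json
from bench import telemetry
from scipy.spatial.transform import Rotation as R
o=telemetry.get_obs()
M=R.from_quat(o["eef_rot"],scalar_first=True).as_matrix()
a=np.radians(11.3);X=np.array([np.cos(a),np.sin(a),0]);Y=np.array([-np.sin(a),np.cos(a),0])
H=o["eef_pos"]-.043*M[:,2]-np.array([.56,-.0073,0])
bx,by,z=H@X,H@Y,H[2]; cx,cz=-.002,.165
th=np.arctan2(bx-cx,z-cz); r=np.hypot(bx-cx,z-cz)
F=-np.array(o["wrist_force"]); t=np.cos(th)*X-np.sin(th)*np.array([0,0,1]); n=np.sin(th)*X+np.cos(th)*np.array([0,0,1])
print(f"t{o['time_s']:.2f} th {np.degrees(th):.1f} r {r*1e3:.1f} by {by*1e3:.1f} Ft {F@t:.1f} Fr {F@n:.1f} Fy {F@Y:.1f} tilt x,y {M[:,2]@X:.3f},{M[:,2]@Y:.3f} yaw {np.degrees(np.arctan2(M[0,1]*-1,M[1,1]))+90:.1f} open {o['opening']:.3f}")
open("log.jsonl","a").write(json.dumps(dict(t=o["time_s"],bx=bx,by=by,z=z,F=list(map(float,F)),th=th,dq=list(map(float,o["dq"]))))+"\n")
E
python3 log.py
```

```text
t14.38 th -3.3 r 52.9 by 111.2 Ft 1.7 Fr -2.8 Fy 0.3 tilt x,y 0.038,0.005 yaw 10.5 open 0.190
```

```bash
python3 -m pendant '[[[0,0.08,0,0.004,0,0]]]' >/dev/null; python3 log.py; python3 -m pendant '[[[0,0.08,0.02,0.004,0,0]]]'>/dev/null; python3 log.py;  python3 -m pendant '[[[0,0.08,0.03,0.004,0,0]]]'>/dev/null; python3 log.py
```

```text
t14.50 th 12.8 r 54.1 by 111.1 Ft 1.7 Fr 10.9 Fy 1.4 tilt x,y 0.022,0.005 yaw 10.5 open 0.187
t14.62 th 29.8 r 55.2 by 111.0 Ft 1.1 Fr 8.2 Fy 1.5 tilt x,y 0.005,0.006 yaw 10.5 open 0.183
t14.75 th 46.4 r 56.5 by 110.9 Ft 1.3 Fr 16.2 Fy 3.1 tilt x,y -0.018,0.006 yaw 10.5 open 0.189
```

```bash
python3 -m pendant '[[[0,0.045,0.07,-0.002,0,0]]]' >/dev/null; python3 log.py; python3 -m pendant '[[[0,0.025,0.08,0,0,0]]]'>/dev/null; python3 log.py;  python3 -m pendant '[[[0,0.0,0.085,0,0,0]]]'>/dev/null; python3 log.py
```

```text
t14.88 th 64.1 r 57.2 by 110.6 Ft 2.9 Fr -8.5 Fy -0.2 tilt x,y -0.008,0.006 yaw 10.5 open 0.185
t15.00 th 81.0 r 58.3 by 110.5 Ft 3.3 Fr 2.6 Fy 0.9 tilt x,y -0.005,0.005 yaw 10.5 open 0.188
t15.12 th 97.9 r 58.9 by 110.5 Ft 4.8 Fr 3.8 Fy 1.4 tilt x,y -0.003,0.005 yaw 10.5 open 0.187
```

```bash
python3 -m pendant '[[[0,-0.025,0.08,0,0,0]]]' >/dev/null; python3 log.py; python3 -m pendant '[[[0,-0.048,0.07,0,0,0]]]'>/dev/null; python3 log.py;  python3 -m pendant '[[[0,-0.065,0.055,0,0,0]]]'>/dev/null; python3 log.py
```

```text
t15.25 th 114.5 r 59.1 by 110.5 Ft 6.6 Fr 5.3 Fy 0.4 tilt x,y -0.001,0.005 yaw 10.5 open 0.184
t15.38 th 130.9 r 59.0 by 110.6 Ft 8.2 Fr 10.9 Fy 0.1 tilt x,y 0.001,0.004 yaw 10.5 open 0.187
t15.50 th 147.0 r 58.7 by 110.7 Ft 9.5 Fr 22.7 Fy -1.1 tilt x,y 0.004,0.004 yaw 10.5 open 0.190
```

```bash
cat > fit.py <<'E'
import json,numpy as np
from scipy.optimize import least_squares
L=[json.loads(l) for l in open("log.jsonl")]
b=np.array([[l["bx"],l["z"]] for l in L]);
s=least_squares(lambda p:np.hypot(b[:,0]-p[0],b[:,1]-p[1])-.055,[0,.165]).x
th=np.unwrap(np.arctan2(b[:,0]-s[0],b[:,1]-s[1]))
F=np.array([l["F"] for l in L]);a=np.radians(11.3)
fx=F[:,0]*np.cos(a)+F[:,1]*np.sin(a);Ft=fx*np.cos(th)-F[:,2]*np.sin(th);Fr=fx*np.sin(th)+F[:,2]*np.cos(th)
print("center",s,"res",np.std(np.hypot(b[:,0]-s[0],b[:,1]-s[1])-.055))
for i in range(len(L)): print(round(L[i]["t"],2),np.round([np.degrees(th[i]),Ft[i],Fr[i]],1))
E
python3 fit.py
```

```text
center [0.00170608 0.16321097] res 0.0001266763017774751
14.38 [-7.   1.5 -2.9]
14.5 [ 8.6  2.5 10.8]
14.62 [25.5  1.7  8.1]
14.75 [42.3  2.4 16.1]
14.88 [60.7  2.4 -8.7]
15.0 [78.6  3.4  2.5]
15.12 [96.6  4.9  3.7]
15.25 [114.4   6.6   5.3]
15.38 [132.1   7.9  11. ]
15.5 [149.3   8.6  23. ]
```

```bash
sed -i 's/cx,cz=-.002,.165/cx,cz=.0017,.1632/' log.py; python3 -m pendant '[[[0,-0.079,0.03,0,0,0]]]' >/dev/null; python3 log.py; python3 -m pendant '[[[0,-0.085,0.005,0,0,0]]]'>/dev/null; python3 log.py;  python3 -m pendant '[[[0,-0.083,-0.02,0,0,0]]]'>/dev/null; python3 log.py
```

```text
t15.62 th 165.2 r 55.0 by 110.7 Ft 9.9 Fr 6.2 Fy -0.3 tilt x,y 0.010,0.003 yaw 10.5 open 0.187
t15.75 th -177.8 r 55.0 by 110.9 Ft 9.9 Fr 2.2 Fy -0.0 tilt x,y 0.015,0.003 yaw 10.5 open 0.182
t15.88 th -160.7 r 55.0 by 111.0 Ft 10.9 Fr 4.1 Fy 0.0 tilt x,y 0.019,0.003 yaw 10.5 open 0.184
```

Run:
```python
from h import *
c=cam("scene");cv2.imwrite("pics/s15.png",cv2.resize(c["pixels"][100:260,200:340],None,fx=4,fy=4,interpolation=cv2.INTER_CUBIC))
c=cam("wrist");cv2.imwrite("pics/w15.png",c["pixels"])
```

```text
(no output)
```

View pics/s15.png

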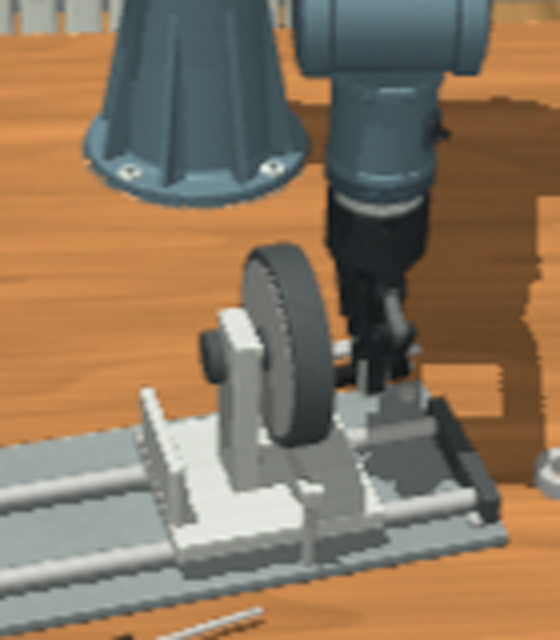

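View pics/w15.png

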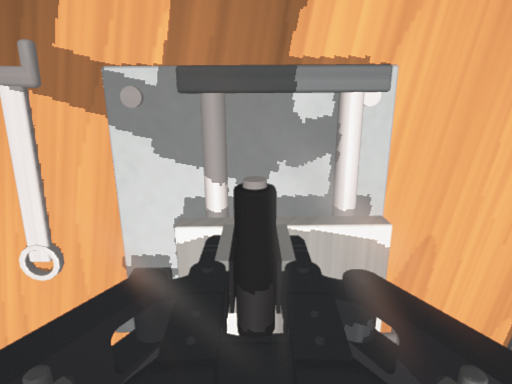

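```bash
python3 -m pendant '[[[0,-0.075,-0.04,0.004,0,0]]]' >/dev/null; python3 log.py; python3 -m pendant '[[[0,-0.06,-0.06,0.002,0,0]]]'>/dev/null; python3 log.py;  python3 -m pendant '[[[0,-0.04,-0.075,0,0,0]]]'>/dev/null; python3 log.py;  python3 -m pendant '[[[0,-0.016,-0.083,0,0,0]]]'>/dev/null; python3 log.py
```

```text
t16.10 th -143.2 r 55.2 by 111.1 Ft 12.3 Fr 9.0 Fy 0.3 tilt x,y 0.007,0.003 yaw 10.4 open 0.190
t16.23 th -126.6 r 55.2 by 111.2 Ft 11.7 Fr 5.8 Fy 0.5 tilt x,y 0.003,0.003 yaw 10.4 open 0.187
t16.35 th -109.8 r 55.3 by 111.2 Ft 11.2 Fr 10.0 Fy 0.4 tilt x,y 0.005,0.003 yaw 10.4 open 0.185
t16.48 th -93.2 r 55.3 by 111.3 Ft 11.0 Fr 13.9 Fy 1.1 tilt x,y 0.007,0.003 yaw 10.4 open 0.188
```

```bash
python3 -m pendant '[[[0,0.012,-0.085,0,0,0]]]' >/dev/null; python3 log.py; python3 -m pendant '[[[0,0.035,-0.076,0,0,0]]]'>/dev/null; python3 log.py;  python3 -m pendant '[[[0,0.056,-0.064,0,0,0]]]'>/dev/null; python3 log.py;  python3 -m pendant '[[[0,0.072,-0.044,0,0,0]]]'>/dev/null; python3 log.py
```

```text
t16.60 th -77.2 r 55.3 by 111.3 Ft 9.9 Fr 12.6 Fy 1.4 tilt x,y 0.005,0.003 yaw 10.4 open 0.185
t16.73 th -62.5 r 55.3 by 111.3 Ft 9.1 Fr 10.0 Fy 1.8 tilt x,y 0.000,0.004 yaw 10.4 open 0.186
t16.85 th -48.2 r 55.0 by 111.4 Ft 7.2 Fr -3.4 Fy 2.2 tilt x,y -0.009,0.004 yaw 10.4 open 0.187
t16.98 th -34.2 r 54.7 by 111.3 Ft 6.9 Fr -26.7 Fy 1.3 tilt x,y -0.022,0.005 yaw 10.4 open 0.185
```

```bash
python3 -m pendant '[[[0,0.082,-0.02,0,0,0]]]' >/dev/null; python3 log.py; python3 -m pendant '[[[0,0.085,0.005,0,0,0]]]'>/dev/null; python3 log.py;  python3 -m pendant '[[[0,0.08,0.03,0,0,0]]]'>/dev/null; python3 log.py;  python3 -m pendant '[[[0,0.07,0.05,0,0,0]]]'>/dev/null; python3 log.py; python3 fit.py
```

```text
t17.10 th -17.1 r 54.7 by 111.0 Ft 4.3 Fr -30.1 Fy -0.8 tilt x,y -0.028,0.004 yaw 10.4 open 0.181
t17.23 th 2.6 r 54.9 by 110.7 Ft 1.9 Fr -8.5 Fy 0.5 tilt x,y -0.025,0.003 yaw 10.5 open 0.185
t17.35 th 21.4 r 55.0 by 110.5 Ft 2.1 Fr 0.8 Fy 0.5 tilt x,y -0.021,0.003 yaw 10.5 open 0.188
t17.48 th 39.7 r 55.0 by 110.4 Ft 1.4 Fr 2.8 Fy 0.3 tilt x,y -0.020,0.003 yaw 10.5 open 0.185
center [0.00159956 0.16314172] res 0.00014584725176022264
14.38 [-6.9  1.5 -2.9]
14.5 [ 8.7  2.5 10.8]
14.62 [25.6  1.7  8.1]
14.75 [42.4  2.4 16.1]
14.88 [60.7  2.4 -8.7]
15.0 [78.5  3.4  2.5]
15.12 [96.5  4.9  3.6]
15.25 [114.3   6.6   5.3]
15.38 [131.9   8.   11. ]
15.5 [149.1   8.6  23. ]
15.62 [165.1   9.9   6.2]
15.75 [182.1   9.9   2.2]
15.88 [199.2  10.9   4. ]
16.1 [216.8  12.3   9. ]
16.23 [233.4  11.7   5.8]
16.35 [250.2  11.2  10. ]
16.48 [266.8  11.   13.9]
16.6 [282.9   9.9  12.6]
16.73 [297.6   9.   10.1]
16.85 [311.9   7.2  -3.3]
16.98 [325.9   7.  -26.7]
17.1 [343.    4.3 -30.1]
17.23 [362.7   1.9  -8.5]
17.35 [381.5   2.1   0.8]
17.48 [399.8   1.4   2.8]
```

```bash
cat > fit2.py <<'E'
import json,numpy as np
L=[json.loads(l) for l in open("log.jsonl")][1:]
b=np.array([[l["bx"],l["z"]] for l in L]);s=[.0016,.16314]
th=np.unwrap(np.arctan2(b[:,0]-s[0],b[:,1]-s[1]))
F=np.array([l["F"] for l in L]);a=np.radians(11.3)
fx=F[:,0]*np.cos(a)+F[:,1]*np.sin(a);Ft=fx*np.cos(th)-F[:,2]*np.sin(th);Fr=fx*np.sin(th)+F[:,2]*np.cos(th)
d=np.sign(np.diff(th,prepend=th[0]-.1))
def go(A,m,nm):
    c,r,_,_=np.linalg.lstsq(A[m],Ft[m],rcond=None); e=A[m]@c-Ft[m]
    # Ft = D*d - A sin(th+phi): coefs sin: -A cos phi, cos: -A sin phi
    phi=np.arctan2(-c[-1],-c[-2]); print(nm,np.round(c,2),"amp",round(np.hypot(c[-1],c[-2]),2),"heavy-down handle angle",round(np.degrees(np.pi-phi)%360,1),"rms",round(e.std(),2))
    return e
al=np.ones(len(th),bool)
go(np.c_[d,np.sin(th),np.cos(th)],al,"all")
go(np.c_[d,np.sin(th),np.cos(th)],abs(Fr)<12,"lowFr")
go(np.c_[d,Fr,np.abs(Fr),np.sin(th),np.cos(th)],al,"withFr")
if (d<0).any(): go(np.c_[d,np.ones(len(d)),np.sin(th),np.cos(th)],abs(Fr)<15,"bias")
E
python3 fit2.py
```

```text
all [ 7.11 -3.28 -3.8 ] amp 5.01 heavy-down handle angle 130.8 rms 0.62
lowFr [ 6.97 -3.06 -3.95] amp 5.0 heavy-down handle angle 127.8 rms 0.61
withFr [ 6.78  0.01  0.03 -3.2  -3.82] amp 4.99 heavy-down handle angle 129.9 rms 0.58
```

```bash
python3 -m pendant '[[[0,-0.072,-0.045,-0.003,0,0]]]' >/dev/null; python3 log.py; python3 -m pendant '[[[0,-0.08,-0.025,-0.003,0,0]]]'>/dev/null; python3 log.py;  python3 -m pendant '[[[0,-0.085,0,0,0,0]]]'>/dev/null; python3 log.py;  python3 -m pendant '[[[0,-0.08,0.025,0,0,0]]]'>/dev/null; python3 log.py
```

```text
t17.60 th 24.4 r 55.1 by 110.5 Ft -11.2 Fr 11.3 Fy 1.6 tilt x,y -0.008,0.003 yaw 10.5 open 0.183
t17.73 th 8.1 r 55.2 by 110.7 Ft -11.6 Fr 11.6 Fy 1.8 tilt x,y 0.004,0.003 yaw 10.5 open 0.187
t17.85 th -7.7 r 55.2 by 110.8 Ft -10.9 Fr 13.7 Fy 1.2 tilt x,y 0.009,0.003 yaw 10.4 open 0.188
t17.98 th -21.9 r 55.2 by 110.9 Ft -10.4 Fr 8.2 Fy 0.3 tilt x,y 0.016,0.002 yaw 10.4 open 0.187
```

```bash
python3 -m pendant '[[[0,-0.073,0.045,0.002,0,0]]]' >/dev/null; python3 log.py; python3 -m pendant '[[[0,-0.06,0.062,0.002,0,0]]]'>/dev/null; python3 log.py;  python3 -m pendant '[[[0,-0.04,0.075,0,0,0]]]'>/dev/null; python3 log.py;  python3 -m pendant '[[[0,-0.018,0.083,0,0,0]]]'>/dev/null; python3 log.py
```

```text
t18.10 th -35.7 r 55.1 by 110.9 Ft -8.6 Fr -2.0 Fy -1.4 tilt x,y 0.017,0.002 yaw 10.4 open 0.185
t18.23 th -50.4 r 55.0 by 111.0 Ft -7.1 Fr -9.3 Fy -0.2 tilt x,y 0.015,0.001 yaw 10.4 open 0.185
t18.35 th -66.9 r 55.0 by 111.1 Ft -6.4 Fr -6.6 Fy 0.5 tilt x,y 0.014,0.001 yaw 10.5 open 0.184
t18.48 th -84.3 r 55.1 by 111.2 Ft -3.6 Fr -0.5 Fy 1.4 tilt x,y 0.012,0.000 yaw 10.5 open 0.184
```

```bash
python3 -m pendant '[[[0,0.005,0.085,0,0,0]]]' >/dev/null; python3 log.py; python3 -m pendant '[[[0,0.03,0.08,0,0,0]]]'>/dev/null; python3 log.py;  python3 -m pendant '[[[0,0.054,0.066,0,0,0]]]'>/dev/null; python3 log.py;  python3 -m pendant '[[[0,0.072,0.046,0,0,0]]]'>/dev/null; python3 log.py
```

```text
t18.60 th -101.8 r 55.1 by 111.2 Ft -2.6 Fr 3.7 Fy -0.7 tilt x,y 0.011,0.000 yaw 10.5 open 0.183
t18.73 th -120.2 r 55.1 by 111.2 Ft -2.8 Fr 4.4 Fy -0.0 tilt x,y 0.011,0.000 yaw 10.5 open 0.187
t18.85 th -139.1 r 55.1 by 111.1 Ft -2.1 Fr 6.2 Fy 0.3 tilt x,y 0.011,0.000 yaw 10.5 open 0.187
t18.98 th -158.3 r 55.2 by 110.9 Ft -2.5 Fr 12.8 Fy -1.1 tilt x,y 0.012,0.001 yaw 10.5 open 0.186
```

```bash
python3 -m pendant '[[[0,0.083,0.016,0.002,0,0]]]' >/dev/null; python3 log.py; python3 -m pendant '[[[0,0.085,-0.01,0.002,0,0]]]'>/dev/null; python3 log.py;  python3 -m pendant '[[[0,0.078,-0.035,0,0,0]]]'>/dev/null; python3 log.py; python3 fit2.py
```

```text
t19.10 th -177.0 r 55.2 by 110.8 Ft -4.0 Fr 15.5 Fy -1.3 tilt x,y 0.004,0.001 yaw 10.5 open 0.184
t19.23 th 164.6 r 55.3 by 110.7 Ft -3.6 Fr 29.1 Fy 0.0 tilt x,y -0.005,0.002 yaw 10.5 open 0.183
t19.35 th 147.7 r 55.3 by 110.6 Ft -4.0 Fr 29.0 Fy 1.2 tilt x,y -0.011,0.002 yaw 10.5 open 0.192
all [ 7.1  -3.15 -3.92] amp 5.03 heavy-down handle angle 128.7 rms 0.65
lowFr [ 6.99 -3.03 -4.  ] amp 5.02 heavy-down handle angle 127.2 rms 0.59
withFr [ 7.06 -0.    0.01 -3.11 -3.94] amp 5.02 heavy-down handle angle 128.2 rms 0.62
bias [ 7.11 -0.06 -3.2  -3.95] amp 5.08 heavy-down handle angle 129.0 rms 0.58
```

```bash
python3 -m pendant '[[[0,0.062,-0.06,0,0,0]]]' >/dev/null; python3 log.py; python3 -m pendant '[[[0,0.042,-0.075,0,0,0]]]'>/dev/null; python3 log.py;  python3 -m pendant '[[[0,0.018,-0.085,0,0,0]]]'>/dev/null; python3 log.py; python3 fit2.py
```

```text
t19.48 th 132.2 r 54.9 by 110.6 Ft -6.2 Fr 3.7 Fy 2.3 tilt x,y -0.017,0.003 yaw 10.5 open 0.186
t19.60 th 116.4 r 54.8 by 110.5 Ft -8.1 Fr -5.2 Fy 1.8 tilt x,y -0.020,0.003 yaw 10.5 open 0.183
t19.73 th 99.2 r 54.7 by 110.5 Ft -8.8 Fr -5.8 Fy 1.4 tilt x,y -0.020,0.004 yaw 10.5 open 0.190
all [ 7.06 -3.08 -3.94] amp 5.0 heavy-down handle angle 128.0 rms 0.64
lowFr [ 6.95 -2.98 -4.02] amp 5.0 heavy-down handle angle 126.6 rms 0.57
withFr [ 7.03 -0.    0.02 -3.05 -3.97] amp 5.01 heavy-down handle angle 127.6 rms 0.61
bias [ 7.03  0.02 -3.08 -4.01] amp 5.06 heavy-down handle angle 127.6 rms 0.57
```

```bash
python3 -m pendant '[[[0,-0.024,0.08,-0.003,0,0]]]' >/dev/null; python3 log.py; python3 -m pendant '[[[0,-0.032,0.05,-0.003,0,0]]]'>/dev/null; python3 log.py
```

```text
t19.85 th 112.8 r 55.1 by 110.3 Ft 6.0 Fr 12.1 Fy 0.9 tilt x,y -0.006,0.003 yaw 10.5 open 0.189
t19.98 th 123.5 r 54.9 by 110.4 Ft 6.1 Fr -0.9 Fy -1.6 tilt x,y 0.008,0.002 yaw 10.5 open 0.188
```

```bash
python3 -m pendant '[[[0,-0.015,0.02,0,0,0]]]' >/dev/null; python3 log.py; python3 -m pendant '[[[0,0,0,0,0,0],[0,0,0,0,0,0],[0,0,0,0,0,0],[0,0,0,0,0,0]]]'>/dev/null; python3 log.py
```

```text
t20.10 th 126.8 r 55.0 by 110.4 Ft 7.1 Fr 6.3 Fy 0.0 tilt x,y 0.011,0.002 yaw 10.5 open 0.186
t20.60 th 127.0 r 54.9 by 110.4 Ft 1.1 Fr -0.6 Fy 1.2 tilt x,y 0.010,0.002 yaw 10.5 open 0.182
```

```bash
python3 - <<'E'
from h import *
for n in("scene","top"):
    c=cam(n);cv2.imwrite(f"pics/{n}16.png",c["pixels"])
    if n=="scene":cv2.imwrite("pics/s16.png",cv2.resize(c["pixels"][130:270,140:340],None,fx=4,fy=4,interpolation=cv2.INTER_CUBIC))
    d=cv2.absdiff(c["pixels"],cv2.imread(f"pics/{n}0.png")).max(2)
    print(n)
    for l,b in dict(scene=dict(spanner=(255,180,303,193),driver=(200,250,266,276),collar=(333,210,350,224),can=(362,176,386,208),jar=(76,210,104,242),carton=(398,194,438,234),brush=(116,174,148,206)),top=dict(collar=(172,188,187,203),can=(137,203,160,223),jar=(348,179,372,199),carton=(107,171,137,207),driver=(238,147,285,167)))[n].items():
        print(l,(d[b[1]:b[3],b[0]:b[2]]>50).sum())
E
python3 log.py
```

```text
scene
spanner 468
driver 20
collar 96
can 0
jar 0
carton 0
brush 0
top
collar 137
can 0
jar 0
carton 0
driver 56
t20.70 th 127.0 r 54.9 by 110.4 Ft 0.4 Fr -0.8 Fy 0.9 tilt x,y 0.010,0.002 yaw 10.5 open 0.185
```

View pics/s16.png

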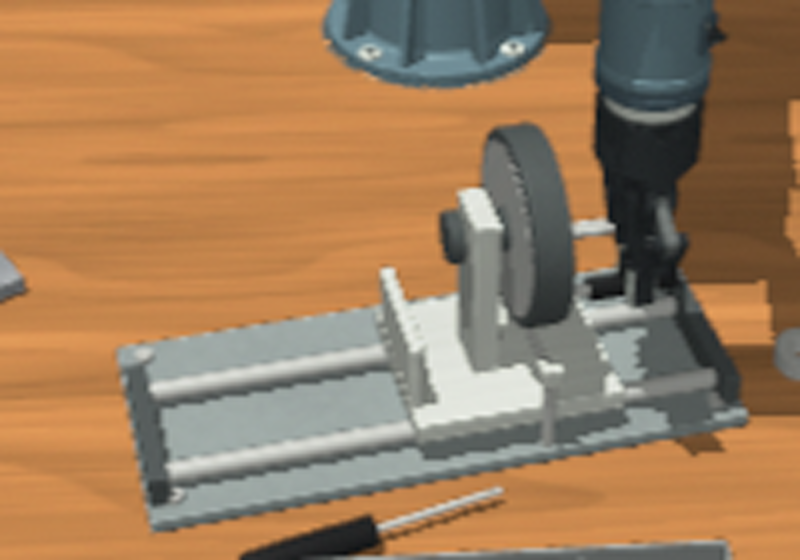

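View pics/scene16.png

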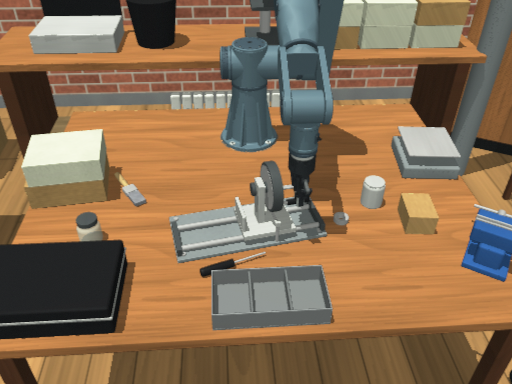

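Run:
```python
from bench import ctrl
print(ctrl.hand_in())
```

```text
the job is handed in; nothing more can be done
None
```

The carriage is in the index pin's click, the heavy side is straight down to within about 2° by my force fit, and the crank handle is still gripped. I handed the job in at about 20.7 s.

**Push to the station**
- The pictures showed the closed fingertips 25–30 mm short of the reported TCP. On the first push they passed over the push plate and moved the carriage part way by something further in, probably the bearing hub.
- I backed off, went lower and pushed the plate itself. The force rose to 14 N at the ridge, above the 5–8 N stated, then dropped as the carriage jumped in.
- Afterwards it held still against a 9 N test push. The final picture shows the plate in the same place, at about -59 mm on the bed against -60 mm for the click.

**Finding the heavy side**
- I gripped the handle and turned the wheel a little over one turn forwards, then about 300° back.
- The force at the handle fitted a 7.0 N drag plus a 5.0 N swing. That puts the heavy side straight down when the handle is at about 128°. Different ways of fitting gave 126.6° to 129.0°.

**Last checks**
- The wheel rested at 127.0°. The tangential force was about 0.5 N and the gripper was closed on the sleeve (opening 0.185).
- The can, jar, carton and brush showed no change against the first pictures. Changes at the collar and screwdriver looked like the arm's shadow.
- The spanner was partly hidden by the arm in the last pictures, so I could not fully check it. The gripper stayed well clear of it throughout.

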